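Hang the drilling templates back in the split-door cabinet

TASK

Swing the upper half of the cabinet's split door wide open, leaving the lower half bolted shut. Hang every drilling template that lies on the bench on the pair of pins that fits its two holes, long ones on the wide pair and short ones on the narrow pair, each pushed down flat onto the block or the template below it. Then shut the upper half again so that its hood covers the pins, and leave the battery, the jar and the screwdriver where they are.

Things in the scene. Friction and masses are not known exactly. Their poses are not given: they have to be found in the camera images.
- long1_mid (a point): centre (half-way up) of a long drilling template: a flat bright aluminium plate 170 x 50 x 14 mm, about 0.3 kg, lying flat on the bench; x along its length, z up. Two 18 mm through-holes on its centre line, 60 mm either side of the centre. Alike both ways round. May be absent (None) from the start
- long2_mid (a point): centre (half-way up) of a long drilling template: a flat bright aluminium plate 170 x 50 x 14 mm, about 0.3 kg, lying flat on the bench; x along its length, z up. Two 18 mm through-holes on its centre line, 60 mm either side of the centre. Alike both ways round. May be absent (None) from the start
- short1_mid (a point): centre (half-way up) of a short drilling template: a flat bright aluminium plate 120 x 50 x 14 mm, about 0.2 kg, lying flat on the bench; x along its length, z up. Two 18 mm through-holes on its centre line, 40 mm either side of the centre. Alike both ways round. May be absent (None) from the start
- short2_mid (a point): centre (half-way up) of a short drilling template: a flat bright aluminium plate 120 x 50 x 14 mm, about 0.2 kg, lying flat on the bench; x along its length, z up. Two 18 mm through-holes on its centre line, 40 mm either side of the centre. Alike both ways round. May be absent (None) from the start
- short3_mid (a point): centre (half-way up) of a short drilling template: a flat bright aluminium plate 120 x 50 x 14 mm, about 0.2 kg, lying flat on the bench; x along its length, z up. Two 18 mm through-holes on its centre line, 40 mm either side of the centre. Alike both ways round. May be absent (None) from the start
- wide_pins (a point): middle of the flat top of the black block (150 x 50 mm) that carries the wide-set pair of upright steel pins, 60 mm above the bench, half-way between the pins; x runs along the line through the pins, z up. Pins 14 mm thick, 120 mm apart, 75 mm tall, the last 15 mm tapering to 6 mm. The long templates stack here, lying flat one on another. The two blocks stand side by side in the cabinet, 104 mm between centres, and may be swapped. Fixed
- narrow_pins (a point): middle of the flat top of the black block (150 x 50 mm) that carries the narrow-set pair of upright steel pins, 60 mm above the bench, half-way between the pins; x runs along the line through the pins, z up. Pins 14 mm thick, 80 mm apart, 75 mm tall, the last 15 mm tapering to 6 mm. The short templates stack here, lying flat one on another. The two blocks stand side by side in the cabinet, 104 mm between centres, and may be swapped. Fixed
- upper (a joint): hinge angle of the upper door leaf of the small grey steel cabinet, 0 shut, 1.9 wide open (rad); turns about a vertical axis, anticlockwise seen from above as it opens; light friction of 0.04 N m, stays where it is left. The leaf is 256 mm wide, its panel 10 mm thick from 87 to 149 mm above the bench; along its top a hood sheet (149 to 155 mm up) juts 95 mm inward over the front pins (the pins' tips are 135 mm up)
- upper_grip (a point): centre of the black upright round grip (20 mm thick, 50 mm tall, 155 to 205 mm above the bench) on top of the upper leaf near its free edge, 225 mm from the hinge axis; turns with the leaf; x of its frame points through the leaf into the cabinet when shut, y from hinge to free edge
- upper_hinge (a point): point on the vertical hinge axis of both leaves, 118 mm above the bench
- lower (a joint): hinge angle of the lower door leaf (256 mm wide, 11 to 79 mm above the bench), 0 shut; it is bolted and stays shut
- bolt (a joint): travel of the steel barrel bolt on the front of the lower leaf: 0 shot home, 0.03 m drawn; to be left alone
- rack: the small grey steel cabinet, open on top, 220 mm deep (x, from the split door inwards), 270 mm wide (y), low side and back walls 80 mm high (a hung long template ends 15 mm short of the back wall and of the door; the side walls are about 48 mm clear of hung templates), two front posts 147 mm high and a rear rail 147 mm high; origin at the centre of its underside, on the bench. Fixed
- battery_mid (a point): centre of a red and black tool battery, 75 x 110 x 63 mm, a bystander
- jar_mid (a point): centre of a jar 70 mm wide and 100 mm tall, a bystander
- driver_mid (a point): a screwdriver lying on the bench beyond the cabinet, a bystander; point at its origin
Things that resemble listed ones, but are neither listed nor needed, are in the scene too. What is shaped like the part that bears short1_mid but blue is not meant.

How it is judged:
By the outcome, as a careful person would: the job done as asked, in the order asked, and still so for the second after the job is handed in, with the robot touching nothing.
Of long1, long2, short1, short2, short3 only 3 to 5 are there at a start; the rules pass over those that are not, and their reading is None.
At some moment in a run one of long1, long2, short1, short2, short3 may be knocked a few centimetres aside while the robot is not near it.
It also fails if it takes over 210 s, if anything falls off the work surface, if the arm or the gripper's body presses on something with over 40 N, if the wrist force passes 120 N, or if a joint passes its speed limit or range.

ROBOT

A 6-joint arm with a two-finger parallel gripper is mounted at the origin on the work surface. World frame = base frame: x ahead of the robot, y to its left, z up, the work surface at z = 0. Lengths are in mm, angles in rad, forces in N, time in s.
With the tool pointing down it reaches from about 275 to 850 mm from the base axis. Payload 19 kg.
Tool frame: the origin (TCP) lies at the very end of the fingers, on their centre line; the grasp point (between the pads) lies 19 mm behind it; z points along the fingers, y is the direction in which the jaws open and shut (so a half turn about z gives the same grasp; the last joint's range is limited). The gripper opens to 85 mm and grips with 20 to 120 N. Pads are 22 mm wide; open, the fingers measure 114 mm over their backs; the gripper's body (76 mm by 85 mm) begins 54 mm behind the grasp point. The pads swing forward as they close: fully open they stand 13 mm farther back than shut.
Start: joints at [1.122, 0.15, 1.437, -0, 1.554, -0.134], TCP at [178.039, 546.711, 231.267] pointing down, gripper open.
Joint ranges: [-2.8, 2.8], [-0.68, 2.1], [0.12, 2.68], [-1.39, 4.53], [0.16, 2.79], [-2.81, 2.81]. Speed limits (rad/s): [1.89, 1.89, 2.22, 3.01, 3.01, 3.01].

INTERFACE

Orientations are given as a unit quaternion [x, y, z, w].
In Python, from rig import monitor, grab_frame, close_job gives the robot as it stands.
- The arm moves only by the tool move_arm, never from a script. Its argument "series" is a list that holds one entry, the list of rows, each a list of 6 numbers: the shift along the tool's x, y, z in mm, then the turn, a rotation vector about the tool's x, y, z in rad. In form: [[[tx, ty, tz, wx, wy, wz], ...]]. A call has 1 to 5 rows; each row is the pose to reach, as a shift and turn from the pose commanded when the call began, along the tool's axes at that moment; what a row does not reach only later rows make up. A row lasts 1/12 s, in which the tool goes at most 41.7 mm and 7.16 degrees, less where a joint would pass 70% of its speed; a pose out of reach is approached as far as the arm can. A call with a gripper value outside its range is refused whole. "gripper" is the opening, from 0 (shut) to 1 (fully open), set as the call begins (left out, the last holds). The fingers move at their own pace and stop on an object; "squeeze" is the grip in N (left out, the last holds). Time passes only in rows, so rows that repeat a pose let the fingers close. It gives the time, the measured TCP pose, the force and the opening at its end, in the units of the state.
- monitor.state(): the state, without advancing time (a new reading comes with each control period).
- grab_frame(name): name is "scene" or "side" or "wrist"; returns a dict with "pixels" (384x512x3 uint8, red, green, blue), "fx", "fy", "cx", "cy" (pixels), "camera_from_world" (4x4, takes a point from world to camera coordinates); the wrist camera has in their place "mount" (4x4, takes a point from camera to tool coordinates, whose origin is the TCP and whose axes are the flange's). Camera axes: x right, y down, z forward; pixel columns grow to the right and rows downward; lengths in mm; the calibration is good to about 2 mm. A picture is of the moment at which its call begins: read the wrist's pose just before it. There is no depth.
- close_job(): hands the job in, once; it reports no verdict.
The state is a dict: "clock": time; "q": joint angles; "joint_vel": joint speeds; "effort": joint torques, N m; "eef_pos": TCP position; "tool_rot": TCP orientation; "ft_force": force on the tool from outside, world axes, zero at the start; "ft_torque": the same for the moment, N m; "grip_width": finger opening in mm.
Only numpy, scipy, OpenCV 4.12 (cv2) and the standard library are available. Lean on these libraries where they do the work, as an engineer would, in place of code of your own. Each camera call takes 0.05 s, during which the arm holds its last target. There are 200 camera calls.

## Working session

There is one attempt and no reset: what is moved stays moved. The work goes in short steps, Python scripts to look and compute and a tool call to move; the robot and the scene stay as the last step left them, time stands still between calls to the robot, and variables do not carry over. Pictures are saved under pics/ and viewed, about 12 in all and at most 16, crops included, and the job is handed in when it is done.

Besides the shell and the picture viewer there is one more tool, called after ">>>" as name([rows], argument=value, ...), one row to a line, values as JSON. move_arm: Moves the arm, as the interface text tells. Its arguments: {"type":"object","properties":{"series":{"type":"array"},"gripper":{"type":"number"},"squeeze":{"type":"number"}},"required":["series"]}

```bash
ls; mkdir -p pics; python3 - <<'E'
from rig import monitor, grab_frame
import cv2, numpy as np
print(monitor.state())
for n in ("scene","side"):
    f=grab_frame(n); cv2.imwrite(f"pics/{n}0.png",cv2.resize(f["pixels"][:,:,::-1],(800,600),interpolation=cv2.INTER_CUBIC))
    cv2.imwrite(f"pics/raw_{n}0.png",f["pixels"][:,:,::-1])
    print(n,f["fx"],f["fy"],f["cx"],f["cy"],np.round(f["camera_from_world"],4).tolist())
f=grab_frame("wrist");print(f["fx"],np.round(f["mount"],3).tolist())
E
```

```text
pics
{'clock': 0.0, 'q': array([ 1.12199815e+00,  1.50967068e-01,  1.43804654e+00,  3.34621275e-05,
        1.55377461e+00, -1.34002521e-01]), 'joint_vel': array([-0.00041404, -0.00015258,  0.00049281,  0.00055303, -0.00074947,
       -0.00215547]), 'effort': array([-5.26752922e-05, -7.13067055e+01, -5.70864487e+01, -3.56510882e-04,
        9.14964534e-03, -1.49731056e-05]), 'eef_pos': array([177.93493183, 546.51751438, 230.67851693]), 'tool_rot': array([ 1.56749000e-01,  9.87638291e-01, -5.67773091e-04, -1.87761733e-04]), 'ft_force': array([-0.00660445,  0.53530399, -0.13307325]), 'ft_torque': array([ 0.0006576 , -0.0409915 ,  0.02247957]), 'grip_width': 85.5736037751793}
scene 404.6485550694086 404.6485550694086 250.9408585120999 194.01129549860633 [[-0.8339, 0.5516, 0.0166, 501.4689], [0.413, 0.6437, -0.6443, -79.095], [-0.3661, -0.5304, -0.7646, 1554.7924], [0.0, 0.0, 0.0, 1.0]]
side 395.48366103825697 395.48366103825697 255.81344172822153 193.45905581097517 [[0.9983, -0.0561, 0.0178, -532.6319], [-0.0252, -0.6808, -0.7321, 62.2069], [0.0532, 0.7303, -0.681, 1356.8521], [0.0, 0.0, 0.0, 1.0]]
306.075806142089 [[-0.0, -0.962, -0.273, 67.606], [1.0, -0.001, 0.001, -0.705], [-0.001, -0.273, 0.962, -143.8], [0.0, 0.0, 0.0, 1.0]]
```

View pics/scene0.png

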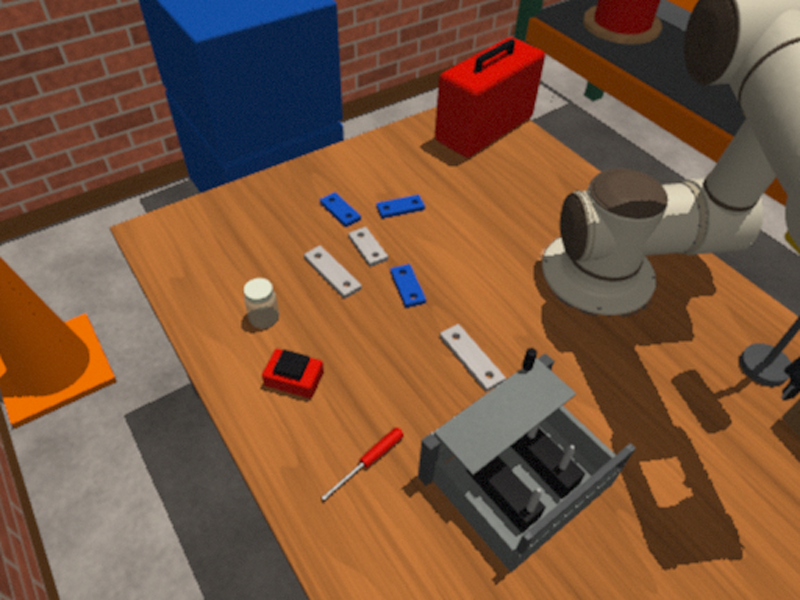

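View pics/side0.png

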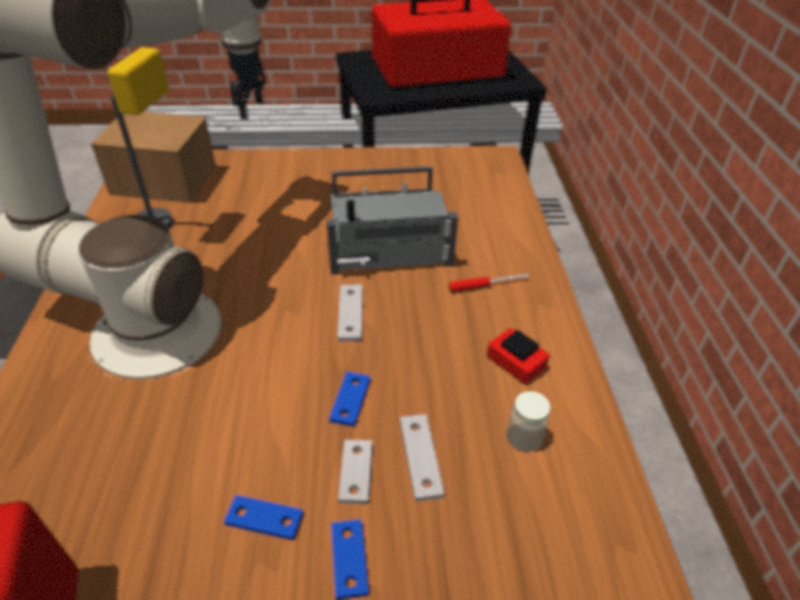

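The scene view shows the bright plates at (332,271), (368,245) and (473,356), and the side view shows them at (421,455), (356,470) and (350,312). Three blue look-alikes, which I will leave, are at (340,209), (400,206) and (408,285) in the scene view. The cabinet's door faces -y, with its grip at scene (530,352) and side (351,211).

```bash
cat > h.py <<'E'
import numpy as np, cv2
from scipy.spatial.transform import Rotation as R
from rig import monitor, grab_frame
def shot(n):
    s=monitor.state(); f=grab_frame(n)
    if n=="wrist":
        T=np.eye(4);T[:3,:3]=R.from_quat(s["tool_rot"]).as_matrix();T[:3,3]=s["eef_pos"]
        f["wc"]=T@f["mount"]
    else: f["wc"]=np.linalg.inv(f["camera_from_world"])
    return f
def cast(f,uv,z):
    uv=np.atleast_2d(np.asarray(uv,float)); d=np.c_[(uv[:,0]-f["cx"])/f["fx"],(uv[:,1]-f["cy"])/f["fy"],np.ones(len(uv))]@f["wc"][:3,:3].T
    o=f["wc"][:3,3]; return o+d*((z-o[2])/d[:,2])[:,None]
def proj(f,p):
    p=np.atleast_2d(p); c=(p-f["wc"][:3,3])@f["wc"][:3,:3]
    return c[:,:2]/c[:,2:]*f["fx"]+[f["cx"],f["cy"]]
def plates(f,lo=130,sat=50,amin=60):
    hsv=cv2.cvtColor(f["pixels"],cv2.COLOR_RGB2HSV)
    m=((hsv[...,1]<sat)&(hsv[...,2]>lo)).astype(np.uint8)
    cs,hi=cv2.findContours(m,cv2.RETR_CCOMP,cv2.CHAIN_APPROX_NONE); out=[]
    for i,c in enumerate(cs):
        if hi[0][i][3]>=0 or cv2.contourArea(c)<amin: continue
        w=cast(f,c[:,0],14)[:,:2].astype(np.float32)
        if not(np.all(abs(w)<1500)): continue
        r=cv2.minAreaRect(w); L,W=max(r[1]),min(r[1])
        a=r[2] if r[1][0]>r[1][1] else r[2]+90
        holes=[]; k=hi[0][i][2]
        while k>=0:
            if cv2.contourArea(cs[k])>3: holes.append(np.r_[cast(f,cs[k][:,0].mean(0),14)[0,:2],cv2.contourArea(cs[k])])
            k=hi[0][k][0]
        out.append((c[:,0].mean(0).round(),np.round(r[0]),round(L),round(W),round((a+90)%180-90,1),np.round(holes,1).tolist()))
    return out
E
python3 - <<'E'
from h import *
for n in("scene","side"):
    f=shot(n); print(n)
    for o in plates(f):
        if 60<o[2]<260 and o[3]<120: print(*o)
    s=512/800
    P={"grip":((530,352),(351,207))}
    g=P["grip"][0 if n=="scene" else 1]
    print("grip top",cast(f,np.array(g)*s,205))
    if n=="scene": print("rear pins",cast(f,np.array([(569,447),(535,490)])*s,135), "rail ends",cast(f,np.array([(630,449),(516,545)])*s,147))
    print('post', cast(f,np.array((430,440) if n=="scene" else (453,217))*s,147))
    c=f["pixels"]
    c=c[215:375,250:420] if n=="scene" else c[90:180,195:305]
    cv2.imwrite(f"pics/cab_{n}.png",cv2.resize(c[:,:,::-1],None,fx=4.5 if n=="scene" else 6,fy=4.5 if n=="scene" else 6,interpolation=cv2.INTER_CUBIC)[:600,:800])
E
```

```text
scene
[315. 332.] [613. 343.] 122 23 -81.6 []
[343. 312.] [511. 340.] 96 22 87.5 []
[302. 228.] [422.  40.] 169 50 88.9 [[423.2, 100.3, 28.5], [421.2, -19.4, 21.5]]
[165. 185.] [ 727. -381.] 61 58 63.6 []
[213. 173.] [ 549. -343.] 169 48 -84.4 [[545.2, -283.7, 18.5], [556.4, -403.3, 18.5]]
[355. 159.] [  41. -102.] 74 35 15.8 []
[235. 157.] [ 433. -369.] 118 49 85.2 [[433.8, -330.2, 10.0], [427.3, -410.6, 15.0]]
[433. 128.] [-365.  -59.] 162 83 41.0 []
[349.  66.] [-389. -592.] 198 93 40.6 []
grip top [[431.55135211 188.04396527 205.        ]]
rear pins [[465.52811242 347.06969586 135.        ]
 [567.83783274 373.66217591 135.        ]] rail ends [[386.74279045 410.09163697 147.        ]
 [657.81449261 427.2972432  147.        ]]
post [[664.59205877 209.43995396 147.        ]]
side
[227. 301.] [ 434. -374.] 120 50 85.9 [[429.7, -414.9, 34.0], [435.5, -335.1, 26.0]]
[269. 292.] [ 551. -348.] 171 50 -84.4 [[556.7, -409.3, 29.5], [545.1, -290.4, 22.5]]
[339. 262.] [ 775. -257.] 86 61 76.9 []
[ 85. 228.] [-37. -90.] 239 86 -25.4 []
[224. 200.] [423.  34.] 168 49 89.4 [[420.3, -23.5, 9.5], [421.6, 96.8, 5.5]]
[ 95. 177.] [-56. 173.] 213 70 82.6 []
[255. 132.] [545. 451.] 212 105 7.1 [[586.3, 418.5, 5.5], [618.4, 430.9, 4.0], [585.7, 454.6, 4.0]]
[351.  75.] [1109.  983.] 199 77 72.8 []
grip top [[431.73526245 162.76708659 205.        ]]
post [[666.45679346 200.2224802  147.        ]]
```

View pics/cab_scene.png

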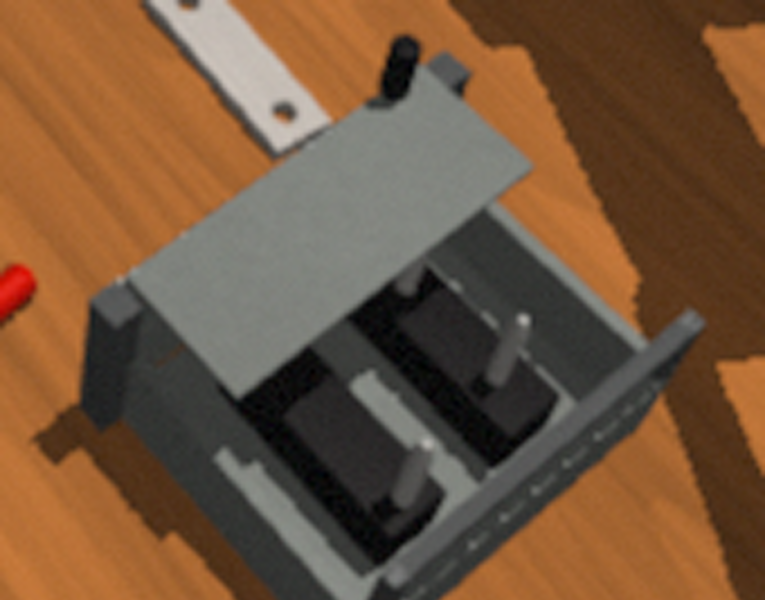

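View pics/cab_side.png

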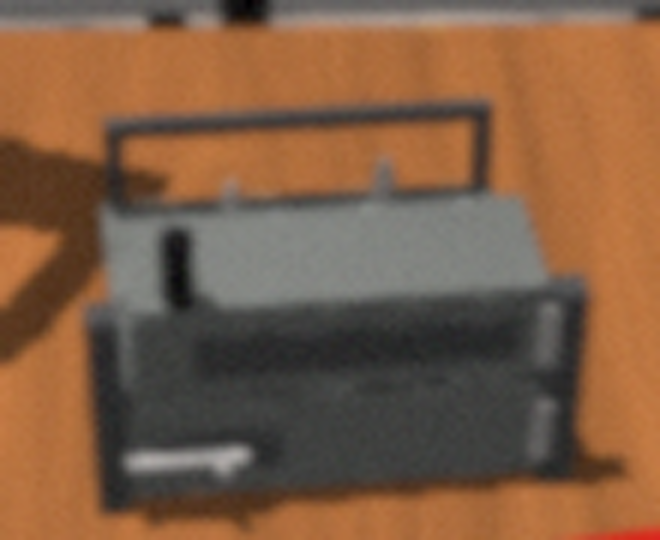

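The crops show two blocks inside. The near one (smaller x) has its rear pin at scene (569,447) and its front pin visible, so it's the narrow pair. The wide pair's rear pin is at (535,490). The bolt is at the lower left of the lower leaf. The plate sizes confirm two long plates, (422,38) and (550,-345), and one short plate, (433,-371). Candidates that could be mistaken for the short one are the three blue plates, and I'm excluding them.

```bash
cat > plan.py <<'E'
import sys, math
from h import *
def yaw_now():
    y=R.from_quat(monitor.state()["tool_rot"]).as_matrix()[:,1]; return math.atan2(y[1],y[0])
def plan(wps,step=190,rot=0.58):
    """wps: (x,y,z,jaw yaw deg). prints calls: target row and row count"""
    s=monitor.state(); p=s["eef_pos"].copy(); a=yaw_now()
    print("now",np.round(p,1),round(math.degrees(a),1),"w",round(s["grip_width"],1),"F",np.round(s["ft_force"],1),"t",round(s["clock"],2))
    for w in wps:
        while True:
            d=np.array(w[:3],float)-p; da=(math.radians(w[3])-a+math.pi)%(2*math.pi)-math.pi
            k=max(np.linalg.norm(d)/step,abs(da)/rot,1); k=math.ceil(k-1e-6)
            d/=k; da/=k
            M=np.array([[math.sin(a),-math.cos(a),0],[math.cos(a),math.sin(a),0],[0,0,-1]])
            M[0]=np.cross(M[1],M[2])
            t=np.round(M@d); r=round(-da,2)
            n=math.ceil(max(np.linalg.norm(t)/39,abs(r)/.122,1))
            print("  ",[*t.astype(int).tolist(),0,0,r],"x",n, "end" if k==1 else "")
            p=p+M.T@t; a-=r
            if k==1: break
    print("predicted",np.round(p,1),round(math.degrees(a),1))
if __name__=="__main__": plan(eval(sys.argv[1]))
E
python3 plan.py "[(431,170,330,3.6)]"; python3 - <<'E'
from h import *
A=[shot("scene"),shot("side")]
for nm,px in {"grip":((340,225),(224.5,128.9)),"post+x":((250+115/4.5,215+305/4.5),(195+567/6,90+285/6))}.items():
    Ps=[np.diag([f["fx"],f["fx"],1])@np.c_[np.eye(3),np.zeros(3)]@np.linalg.inv(f["wc"]) for f in A]
    u=[np.array(p)-[f["cx"],f["cy"]] for p,f in zip(px,A)]
    X=cv2.triangulatePoints(Ps[0],Ps[1],u[0],u[1]); print(nm,(X[:3]/X[3]).ravel().round(1))
E
```

```text
now [178.  546.6 231. ] 72.0 w 85.2 F [ 0.1  0.7 -0.2] t 0.25
   [-119, -93, -33, 0, 0, 0.4] x 4 
   [-146, -40, -33, 0, 0, 0.4] x 4 
   [-150, 21, -33, 0, 0, 0.39] x 4 end
predicted [431.3 170.  330. ] 3.8
grip [429.8 187.9 203.8]
post+x [665.8 211.9 145.2]
```

>>> move_arm([
  [[-119,-93,-33,0,0,0.4],[-119,-93,-33,0,0,0.4],[-119,-93,-33,0,0,0.4],[-119,-93,-33,0,0,0.4]],
], gripper=1, squeeze=60)

```text
clock: 0.68
eef_pos: [263.4, 419.3, 265.0]
tool_rot: [0.354, 0.935, 0.0, 0.0]
ft_force: [0.6, 0.5, 0.3]
grip_width: 85.4
```

>>> move_arm([
  [[-146,-40,-33,0,0,0.4],[-146,-40,-33,0,0,0.4],[-146,-40,-33,0,0,0.4],[-146,-40,-33,0,0,0.4]],
])

```text
clock: 1.02
eef_pos: [347.6, 293.1, 298.2]
tool_rot: [0.533, 0.846, 0.0, 0.0]
ft_force: [1.1, 1.7, 0.3]
grip_width: 85.2
```

>>> move_arm([
  [[-150,21,-33,0,0,0.39],[-150,21,-33,0,0,0.39],[-150,21,-33,0,0,0.39],[-150,21,-33,0,0,0.39],[-150,21,-33,0,0,0.39]],
])

```text
clock: 1.43
eef_pos: [433.8, 166.3, 331.1]
tool_rot: [0.686, 0.728, 0.0, 0.001]
ft_force: [-0.2, 0.8, 0.5]
grip_width: 85.5
```

```bash
python3 - <<'E'
from h import *
f=shot("wrist"); cv2.imwrite("pics/w1.png",f["pixels"][:,:,::-1])
print(monitor.state()["eef_pos"],proj(f,[[430,188,205],[430,188,155]]))
for o in plates(f): print(*o)
E
python3 plan.py "[(430,188,230,3.6),(430,188,167,3.6)]"
```

```text
[432.62347694 168.10029013 330.57118464] [[254.61619662 154.59994423]
 [255.21547696 146.47761872]]
[  5. 299.] [  12. -125.] 22 17 -9.6 []
[247. 239.] [424.  11.] 119 50 88.8 [[422.9, -22.7, 83.5]]
[489. 183.] [797. 132.] 68 5 10.9 []
[242. 147.] [410. 165.] 17 15 -86.6 []
[296. 141.] [492. 176.] 82 27 9.4 []
[450.  23.] [685. 350.] 58 11 -84.2 []
[407.  23.] [626. 346.] 58 25 -85.7 []
[342.  65.] [563. 280.] 392 176 -4.5 [[732.2, 291.3, 4.0], [738.9, 292.1, 5.5], [718.8, 300.2, 5.5], [731.5, 302.5, 4.0], [738.7, 304.9, 4.0], [735.6, 306.0, 4.0], [737.6, 308.6, 14.5], [731.4, 311.0, 4.0], [426.7, 300.4, 4.0], [734.5, 318.9, 7.0], [725.7, 322.3, 4.0], [703.5, 320.9, 4.0]]
now [432.6 168.1 330.6] 3.5 w 85.3 F [-0.8  0.7 -0.8] t 1.48
   [20, -1, 101, 0, 0, -0.0] x 3 end
   [0, 0, 63, 0, 0, -0.0] x 2 end
predicted [430.4 188.  166.6] 3.5
```

View pics/w1.png

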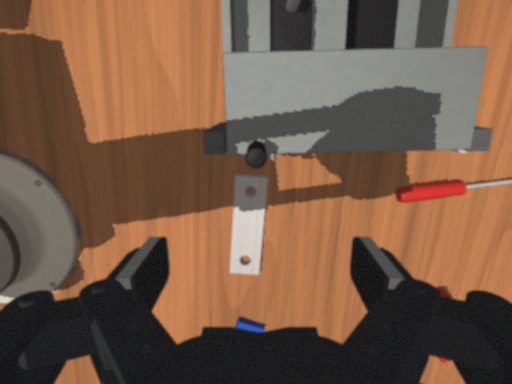

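The wrist view shows the grip at (257,155), where predicted, the hood at (350,100), the plate at (250,225) below, and the front edge level. I'll descend and grip.

>>> move_arm([
  [[20,0,101,0,0,0],[20,0,101,0,0,0],[20,0,101,0,0,0],[20,0,101,0,0,0]],
])

```text
clock: 1.82
eef_pos: [427.8, 190.8, 225.0]
tool_rot: [0.683, 0.731, -0.003, -0.002]
ft_force: [0.0, 0.5, -1.1]
grip_width: 85.2
```

>>> move_arm([
  [[0,0,62,0,0,0],[0,0,62,0,0,0],[0,0,62,0,0,0],[0,0,62,0,0,0]],
])

```text
clock: 2.15
eef_pos: [430.1, 190.4, 168.7]
tool_rot: [0.683, 0.73, 0.0, 0.0]
ft_force: [-0.0, -0.9, 1.0]
grip_width: 85.6
```

>>> move_arm([
  [[0,0,0,0,0,0],[0,0,0,0,0,0],[0,0,0,0,0,0],[0,0,0,0,0,0],[0,0,0,0,0,0]],
], gripper=0, squeeze=25)

```text
clock: 2.57
eef_pos: [430.2, 190.1, 167.9]
tool_rot: [0.683, 0.73, 0.0, 0.0]
ft_force: [-0.8, -1.0, -0.5]
grip_width: 25.9
```

>>> move_arm([
  [[0,0,0,0,0,0],[0,0,0,0,0,0],[0,0,0,0,0,0],[0,0,0,0,0,0],[0,0,0,0,0,0]],
])

```text
clock: 2.98
eef_pos: [429.4, 190.1, 167.8]
tool_rot: [0.683, 0.73, -0.0, -0.0]
ft_force: [-9.8, -0.6, 10.7]
grip_width: 19.1
```

>>> move_arm([
  [[-22,1,0,0,0,0],[-45,4,0,0,0,0],[-66,10,0,0,0,0],[-88,18,0,0,0,0],[-108,28,0,0,0,0]],
])

```text
clock: 3.4
eef_pos: [465.8, 83.4, 168.0]
tool_rot: [0.683, 0.73, 0.001, 0.001]
ft_force: [19.3, 16.2, -3.4]
grip_width: 19.3
```

>>> move_arm([
  [[-19,11,0,0,0,0],[-37,25,0,0,0,0],[-53,40,0,0,0,0],[-68,57,0,0,0,0],[-81,75,0,0,0,0]],
])

```text
clock: 3.82
eef_pos: [545.8, 6.9, 167.8]
tool_rot: [0.684, 0.73, -0.0, 0.0]
ft_force: [-1.9, -3.0, 8.7]
grip_width: 19.3
```

>>> move_arm([
  [[-12,20,0,0,0,0],[-21,40,0,0,0,0],[-28,62,0,0,0,0],[-33,84,0,0,0,0],[-35,106,0,0,0,0]],
])

```text
clock: 4.23
eef_pos: [654.4, -20.8, 167.5]
tool_rot: [0.684, 0.73, -0.0, 0.0]
ft_force: [-2.2, 1.2, 8.2]
grip_width: 19.0
```

>>> move_arm([
  [[-1,23,0,0,0,0],[1,45,0,0,0,0],[5,67,0,0,0,0],[8,78,0,0,0,0],[8,78,0,0,0,0]],
])

```text
clock: 4.65
eef_pos: [732.7, -6.3, 167.4]
tool_rot: [0.683, 0.73, 0.0, 0.001]
ft_force: [1.2, -2.7, 5.4]
grip_width: 19.3
```

>>> move_arm([
  [[0,0,0,0,0,0],[0,0,0,0,0,0],[0,0,0,0,0,0],[0,0,0,0,0,0]],
], gripper=1)

```text
clock: 4.98
eef_pos: [730.4, -6.6, 167.3]
tool_rot: [0.683, 0.73, -0.0, -0.0]
ft_force: [0.2, -1.1, -0.2]
grip_width: 66.7
```

>>> move_arm([
  [[0,0,-120,0,0,0],[0,0,-120,0,0,0],[0,0,-120,0,0,0],[0,0,-120,0,0,0],[0,0,-120,0,0,0]],
])

```text
clock: 5.4
eef_pos: [731.0, -6.6, 290.3]
tool_rot: [0.683, 0.73, 0.001, 0.002]
ft_force: [-0.3, 0.2, -1.1]
grip_width: 85.6
```

```bash
python3 - <<'E'
from h import *
f=shot("scene"); cv2.imwrite("pics/s2.png",f["pixels"][:,:,::-1])
for o in plates(f):
    if 100<o[2]<200 and o[3]<70: print(*o)
g=shot("side")
for o in plates(g):
    if 100<o[2]<200 and o[3]<70: print(*o)
E
python3 plan.py "[(520,260,330,3.6)]"
```

```text
[224. 237.] [668. -69.] 105 30 83.2 []
[234. 156.] [ 440. -371.] 122 65 85.2 [[434.1, -329.8, 11.0], [428.3, -409.0, 12.0]]
[227. 301.] [ 433. -375.] 121 50 85.7 [[429.7, -414.9, 34.0], [435.5, -335.1, 26.0]]
[269. 292.] [ 551. -348.] 171 50 -84.4 [[556.8, -409.1, 28.5], [545.0, -290.6, 21.5]]
[248. 147.] [519. 338.] 112 32 -87.1 []
[354.  76.] [1116.  968.] 155 47 75.9 []
now [730.4  -6.6 286.5] 3.8 w 85.4 F [ 0.8  0.4 -0.5] t 5.5
   [140, -96, -22, 0, 0, 0.0] x 5 
   [140, -96, -21, 0, 0, 0.0] x 5 end
predicted [520.3 260.2 329.5] 3.8
```

View pics/s2.png

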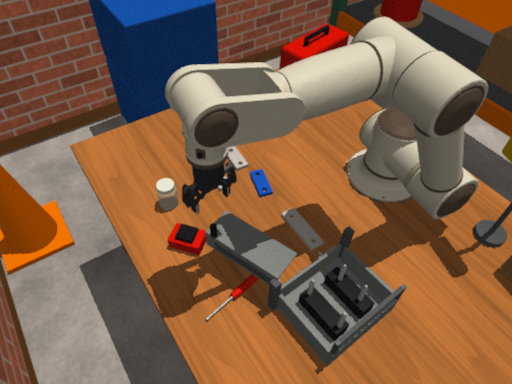

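The scene view shows the upper leaf open wide, with its grip at (213,230), and both pin pairs clear, at (347,280) and (325,305). Now the pins from above.

>>> move_arm([
  [[140,-96,-15,0,0,0],[140,-96,-15,0,0,0],[140,-96,-15,0,0,0],[140,-96,-15,0,0,0],[140,-96,-15,0,0,0]],
])

```text
clock: 5.92
eef_pos: [621.9, 131.5, 302.7]
tool_rot: [0.682, 0.731, 0.0, -0.001]
ft_force: [1.0, 0.6, 0.8]
grip_width: 85.3
```

>>> move_arm([
  [[190,-96,0,0,0,0],[190,-96,0,0,0,0],[190,-96,0,0,0,0],[190,-96,0,0,0,0],[190,-96,0,0,0,0]],
])

```text
clock: 6.33
eef_pos: [517.9, 307.4, 300.9]
tool_rot: [0.683, 0.73, -0.001, -0.0]
ft_force: [0.4, 0.6, -0.4]
grip_width: 85.8
```

>>> move_arm([
  [[0,0,0,0,0,0],[0,0,0,0,0,0],[0,0,0,0,0,0],[0,0,0,0,0,0]],
])

```text
clock: 6.67
eef_pos: [520.0, 305.3, 301.5]
tool_rot: [0.684, 0.73, -0.001, -0.0]
ft_force: [-0.2, 0.1, -0.2]
grip_width: 85.6
```

```bash
python3 - <<'E'
from h import *
import pickle
f=shot("wrist"); cv2.imwrite("pics/w2.png",cv2.resize(f["pixels"][:,:,::-1],(800,600),interpolation=cv2.INTER_CUBIC))
pickle.dump(f,open("w2.pkl","wb"))
print(monitor.state()["eef_pos"]); u=np.array([-.064,.998])
for c,h in(((571.6,313.8),60),((468,307),40)):
    for s in(1,-1):
        p=np.r_[np.array(c)+s*h*u,135]; print(proj(f,[p,p-[0,0,75]]).round()*800/512)
E
```

```text
[520.14459023 305.14239797 301.68870272]
[[485.9375 162.5   ]
 [470.3125 160.9375]]
[[478.125  340.625 ]
 [465.625  307.8125]]
[[321.875  195.3125]
 [337.5    187.5   ]]
[[328.125  314.0625]
 [342.1875 285.9375]]
```

View pics/w2.png

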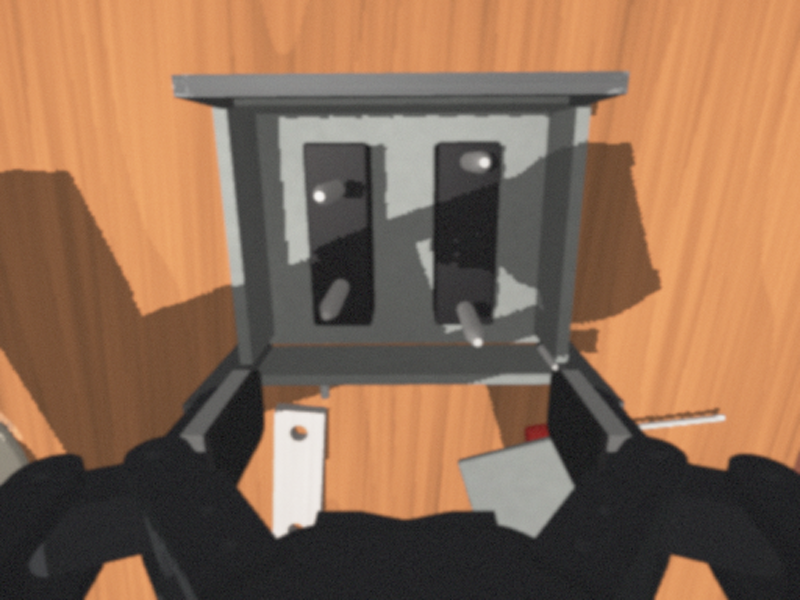

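The wrist view shows the pin tips: narrow at (320,196) and (327,315), wide at (485,161) and (478,342), within 2 px of the prediction. The near long plate's hole is at (299,432).

```bash
python3 - <<'E'
from h import *
import pickle
f=pickle.load(open("w2.pkl","rb"))
g=cv2.cvtColor(f["pixels"],cv2.COLOR_RGB2GRAY).astype(float)
px=np.array([(320,196),(327,315),(485,161),(478,342)])*.64; out=[]
for p in px:
    c=p.round().astype(int); w=g[c[1]-4:c[1]+5,c[0]-4:c[0]+5]; m=np.clip(w-(w.max()*.85),0,None); yy,xx=np.mgrid[-4:5,-4:5]
    out.append(c+[(m*xx).sum()/m.sum(),(m*yy).sum()/m.sum()])
print(np.round(out,1).tolist()); W=cast(f,out,135)[:,:2]
for a,b in((0,1),(2,3)):
    d=W[a]-W[b]; print("mid",((W[a]+W[b])/2).round(1),"gap",np.linalg.norm(d).round(1),"ang",np.degrees(np.arctan2(d[1],d[0])).round(2))
E
python3 plan.py "[(422,15,230,0)]"
```

```text
[[203.9, 125.2], [208.4, 201.0], [309.4, 103.5], [305.2, 218.6]]
mid [466.3 306.6] gap 79.5 ang 94.31
mid [570.2 313.8] gap 120.3 ang 94.1
now [520.1 305.1 301.7] 3.7 w 85.4 F [ 0.1 -0.4 -0.3] t 6.72
   [-142, -58, 36, 0, 0, 0.03] x 5 
   [-143, -54, 36, 0, 0, 0.03] x 5 end
predicted [422.4  14.9 229.7] 0.3
```

>>> move_arm([
  [[-122,-58,36,0,0,0.03],[-122,-58,36,0,0,0.03],[-122,-58,36,0,0,0.03],[-122,-58,36,0,0,0.03],[-122,-58,36,0,0,0.03]],
])

```text
clock: 7.13
eef_pos: [468.9, 177.1, 265.6]
tool_rot: [0.696, 0.718, -0.001, 0.0]
ft_force: [-0.2, -0.1, 0.2]
grip_width: 85.5
```

>>> move_arm([
  [[-122,-54,36,0,0,0.03],[-122,-54,36,0,0,0.03],[-122,-54,36,0,0,0.03],[-122,-54,36,0,0,0.03],[-122,-54,36,0,0,0.03]],
])

```text
clock: 7.55
eef_pos: [419.5, 54.2, 229.8]
tool_rot: [0.706, 0.708, -0.0, -0.0]
ft_force: [0.2, 0.3, -0.1]
grip_width: 85.6
```

>>> move_arm([
  [[0,0,0,0,0,0],[0,0,0,0,0,0],[0,0,0,0,0,0],[0,0,0,0,0,0]],
])

```text
clock: 7.88
eef_pos: [420.6, 57.4, 230.4]
tool_rot: [0.705, 0.71, 0.0, -0.0]
ft_force: [-0.5, 0.1, -0.6]
grip_width: 85.4
```

```bash
python3 - <<'E'
from h import *
f=shot("wrist"); cv2.imwrite("pics/w3.png",f["pixels"][:,:,::-1])
for lo in (95,130):
  for o in plates(f,lo=lo): 
    if 80<o[2]<200 and 30<o[3]<70: print(*o)
print(proj(f,[[422,98,14],[422,-22,14]]))
E
python3 plan.py "[(422,38,60,0)]"
```

```text
[ 13. 211.] [120. -20.] 199 47 77.4 [[95.9, -90.8, 26.5]]
[261. 172.] [425.  36.] 170 50 88.8 [[423.4, -21.9, 125.5], [425.0, 96.5, 195.0]]
[[259.35574976 125.56248805]
 [258.70565851 222.16999363]]
now [420.5  57.4 230.3] 0.4 w 85.2 F [ 0.1  0.2 -0.3] t 7.93
   [-19, 1, 170, 0, 0, 0.01] x 5 end
predicted [421.7  38.4  60.3] -0.2
```

View pics/w3.png

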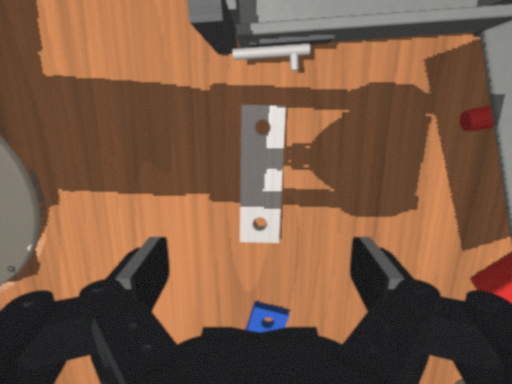

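The wrist view shows the long plate at (261,172), partly in shadow, with holes at (263,127) and (260,223), and a blue look-alike below at (268,318). Its centre is (424.5,37) at 89°.

```bash
python3 plan.py "[(424.5,37,60,-1),(424.5,37,2,-1)]"
```

```text
now [420.5  57.4 230.3] 0.4 w 85.2 F [ 0.1  0.2 -0.3] t 7.93
   [-20, 4, 170, 0, 0, 0.02] x 5 end
   [0, 0, 58, 0, 0, 0.0] x 2 end
predicted [424.7  37.4   2.3] -0.7
```

>>> move_arm([
  [[-20,4,170,0,0,0.02],[-20,4,170,0,0,0.02],[-20,4,170,0,0,0.02],[-20,4,170,0,0,0.02],[-20,4,170,0,0,0.02]],
])

```text
clock: 8.35
eef_pos: [421.1, 37.0, 54.6]
tool_rot: [0.712, 0.702, -0.003, -0.003]
ft_force: [-1.7, 1.0, -1.7]
grip_width: 85.3
```

>>> move_arm([
  [[0,0,25,0,0,0],[0,0,45,0,0,0],[0,0,58,0,0,0],[0,0,58,0,0,0],[0,0,58,0,0,0]],
])

```text
clock: 8.77
eef_pos: [425.0, 37.0, 3.6]
tool_rot: [0.712, 0.702, 0.0, 0.0]
ft_force: [0.2, 0.4, 0.4]
grip_width: 85.0
```

>>> move_arm([
  [[0,0,0,0,0,0],[0,0,0,0,0,0],[0,0,0,0,0,0],[0,0,0,0,0,0],[0,0,0,0,0,0]],
], gripper=0, squeeze=60)

```text
clock: 9.18
eef_pos: [424.9, 36.8, 3.7]
tool_rot: [0.712, 0.702, 0.0, 0.001]
ft_force: [-4.9, 1.3, 17.4]
grip_width: 48.5
```

>>> move_arm([
  [[0,0,0,0,0,0],[0,0,-30,0,0,0],[0,0,-60,0,0,0],[0,0,-60,0,0,0],[0,0,-60,0,0,0]],
])

```text
clock: 9.6
eef_pos: [425.2, 36.7, 63.8]
tool_rot: [0.712, 0.702, 0.001, 0.001]
ft_force: [0.6, 0.1, -3.6]
grip_width: 47.8
```

```bash
python3 - <<'E'
from h import *
f=shot("wrist"); cv2.imwrite("pics/w4.png",f["pixels"][:,:,::-1])
E
python3 plan.py "[(424.5,60,210,0),(570.2,313.8,210,4),(570.2,313.8,142,4)]"
```

```text
now [424.4  36.8  62.4] -0.8 w 47.9 F [-0.3  0.1 -2.9] t 9.65
   [23, 0, -148, 0, 0, -0.01] x 4 end
   [127, 72, 0, 0, 0, -0.04] x 4 
   [125, 78, 0, 0, 0, -0.03] x 4 end
   [0, 0, 68, 0, 0, -0.0] x 2 end
predicted [570.7 314.2 142.4] 3.8
```

View pics/w4.png

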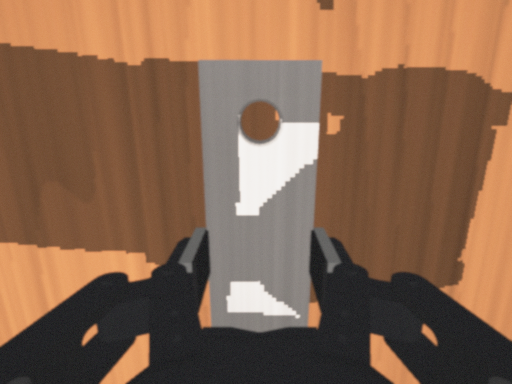

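The view shows the plate held across its width, with the far hole at (261,121). I'll work out the offset in hand from that hole.

```bash
cat >> h.py <<'E'
def inhand(f,dz,pts):
    s=monitor.state(); Rm=R.from_quat(s["tool_rot"]).as_matrix()
    w=cast(f,pts,s["eef_pos"][2]+dz); return ((w-s["eef_pos"])@Rm).round(1)
E
python3 - <<'E'
from h import *
f=shot("wrist")
print(inhand(f,10.3,[(261,121),(200,62),(321,62),(203.5,140),(317,140)]))
E
```

```text
[[ 59.8   2.6 -10.3]
 [ 83.4 -22.3 -10.3]
 [ 83.4  27.1 -10.3]
 [ 51.7 -22.4 -10.3]
 [ 51.6  27.1 -10.3]]
```

```bash
python3 plan.py "[(424.5,60,200,0),(567.8,314.5,200,4.1),(567.8,314.5,150,4.1)]"
```

```text
now [423.9  36.8  61.7] -0.8 w 47.8 F [ 0.2 -0.2 -2.9] t 9.7
   [23, 0, -138, 0, 0, -0.01] x 4 end
   [128, 71, 0, 0, 0, -0.04] x 4 
   [124, 77, 0, 0, 0, -0.04] x 4 end
   [0, 0, 50, 0, 0, 0.0] x 2 end
predicted [568.2 314.2 149.7] 4.4
```

>>> move_arm([
  [[23,0,-138,0,0,-0.01],[23,0,-138,0,0,-0.01],[23,0,-138,0,0,-0.01],[23,0,-138,0,0,-0.01],[23,0,-138,0,0,-0.01]],
])

```text
clock: 10.12
eef_pos: [425.8, 60.2, 202.9]
tool_rot: [0.708, 0.706, 0.001, 0.001]
ft_force: [0.5, -0.7, -3.6]
grip_width: 48.1
```

>>> move_arm([
  [[30,18,0,0,0,-0.01],[60,36,0,0,0,-0.02],[90,54,0,0,0,-0.03],[128,71,0,0,0,-0.04],[128,71,0,0,0,-0.04]],
])

```text
clock: 10.53
eef_pos: [497.2, 191.9, 196.6]
tool_rot: [0.693, 0.721, -0.001, -0.002]
ft_force: [0.5, 1.1, -3.7]
grip_width: 47.8
```

>>> move_arm([
  [[30,18,0,0,0,-0.01],[60,36,0,0,0,-0.02],[90,54,0,0,0,-0.03],[124,77,0,0,0,-0.04],[124,77,0,0,0,-0.04]],
])

```text
clock: 10.95
eef_pos: [570.1, 318.3, 194.8]
tool_rot: [0.679, 0.734, -0.002, -0.002]
ft_force: [-0.5, -0.1, -2.1]
grip_width: 47.8
```

>>> move_arm([
  [[0,0,25,0,0,0],[0,0,50,0,0,0],[0,0,50,0,0,0],[0,0,50,0,0,0],[0,0,50,0,0,0]],
])

```text
clock: 11.37
eef_pos: [568.8, 314.0, 150.5]
tool_rot: [0.68, 0.733, -0.0, -0.0]
ft_force: [0.0, 0.0, -2.4]
grip_width: 48.1
```

```bash
python3 - <<'E'
from h import *
f=shot("wrist"); cv2.imwrite("pics/w5.png",f["pixels"][:,:,::-1])
E
python3 plan.py "[(567.8,314.5,150,4.1)]"
```

```text
now [569.1 314.1 151.3] 4.3 w 47.7 F [-0.5  0.  -1.9] t 11.42
   [1, -1, 1, 0, 0, 0.0] x 1 end
predicted [568.  315.  150.3] 4.3
```

View pics/w5.png

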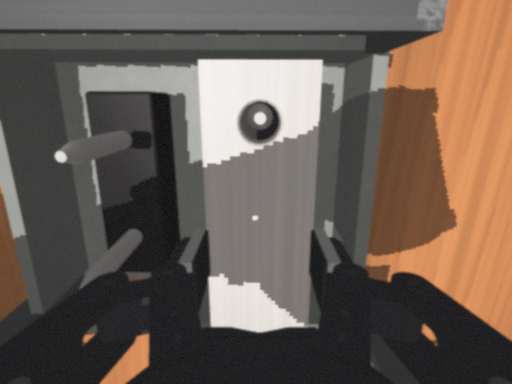

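The rear pin tip at (260,118) shows through the hole at (260,121), so the fit is nearly aligned.

```bash
python3 - <<'E'
from h import *
f=shot("wrist"); z=monitor.state()["eef_pos"][2]
print(inhand(f,10.3,[(260,121)]),inhand(f,135-z,[(260,118)]))
E
```

```text
[[ 59.7   1.6 -10.3]] [[59.5  1.6 16.6]]
```

>>> move_arm([
  [[0,0,15,0,0,0],[0,0,30,0,0,0],[0,0,45,0,0,0],[0,0,60,0,0,0],[0,0,72,0,0,0]],
])

```text
clock: 11.88
eef_pos: [568.9, 314.2, 78.4]
tool_rot: [0.68, 0.733, 0.0, 0.0]
ft_force: [0.1, 0.1, -3.3]
grip_width: 48.2
```

>>> move_arm([
  [[0,0,6,0,0,0],[0,0,11,0,0,0],[0,0,14,0,0,0],[0,0,14,0,0,0],[0,0,14,0,0,0]],
])

```text
clock: 12.3
eef_pos: [568.9, 314.3, 64.9]
tool_rot: [0.68, 0.733, 0.0, 0.0]
ft_force: [-0.9, -0.1, -1.9]
grip_width: 47.7
```

>>> move_arm([
  [[0,0,2,0,0,0],[0,0,2,0,0,0],[0,0,2,0,0,0]],
])

```text
clock: 12.55
eef_pos: [569.2, 314.4, 63.8]
tool_rot: [0.68, 0.733, 0.001, 0.0]
ft_force: [-2.9, -0.1, 7.5]
grip_width: 47.8
```

>>> move_arm([
  [[0,0,0,0,0,0],[0,0,0,0,0,0],[0,0,0,0,0,0],[0,0,0,0,0,0]],
], gripper=0.85)

```text
clock: 12.88
eef_pos: [568.7, 314.2, 62.4]
tool_rot: [0.68, 0.733, 0.0, 0.0]
ft_force: [-0.1, 0.4, -1.0]
grip_width: 72.4
```

>>> move_arm([
  [[0,0,-30,0,0,0],[0,0,-60,0,0,0],[0,0,-90,0,0,0],[0,0,-120,0,0,0],[0,0,-140,0,0,0]],
])

```text
clock: 13.3
eef_pos: [569.0, 314.3, 205.5]
tool_rot: [0.68, 0.733, 0.001, 0.001]
ft_force: [0.9, -0.1, 0.5]
grip_width: 72.6
```

```bash
python3 - <<'E'
from h import *
s=shot("scene"); cv2.imwrite("pics/s3.png",s["pixels"][:,:,::-1])
for n in("scene","side"):
  for o in plates(s if n=="scene" else shot(n)):
    if 100<o[2]<200 and 35<o[3]<70: print(n,*o)
E
python3 plan.py "[(480,100,230,2),(433,-345,230,-4.5)]"
```

```text
scene [213. 173.] [ 549. -343.] 169 48 -84.4 [[545.2, -283.7, 18.5], [556.4, -403.3, 18.5]]
scene [235. 157.] [ 433. -369.] 118 49 85.2 [[434.1, -329.8, 11.0], [427.3, -410.6, 15.0]]
side [227. 301.] [ 433. -374.] 120 50 85.7 [[430.0, -414.5, 31.5], [435.5, -335.1, 26.0]]
side [269. 292.] [ 551. -348.] 171 50 -84.5 [[556.7, -409.3, 29.5], [545.0, -290.6, 21.5]]
now [569.8 314.7 206.5] 4.4 w 72.8 F [-0.4  0.1  0.1] t 13.4
   [-104, -53, -12, 0, 0, 0.02] x 4 
   [-104, -51, -12, 0, 0, 0.02] x 3 end
   [-148, -21, 0, 0, 0, 0.04] x 4 
   [-148, -15, 0, 0, 0, 0.04] x 4 
   [-149, -9, 0, 0, 0, 0.03] x 4 end
predicted [ 432.9 -344.8  230.5] -4.2
```

View pics/s3.png

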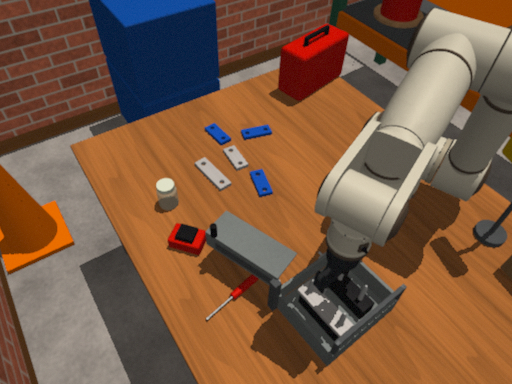

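The scene view shows the first long plate flat on the wide pins at (325,305), with the remaining bright plates at (213,173) and (235,157) undisturbed.

>>> move_arm([
  [[-104,-33,-12,0,0,0],[-104,-33,-12,0,0,0],[-104,-33,-12,0,0,0],[-104,-33,-12,0,0,0],[-104,-33,-12,0,0,0]],
], gripper=1)

```text
clock: 13.82
eef_pos: [543.6, 206.9, 214.2]
tool_rot: [0.68, 0.733, 0.0, 0.0]
ft_force: [1.6, 0.6, 0.4]
grip_width: 85.7
```

>>> move_arm([
  [[-180,-33,-12,0,0,0],[-180,-33,-12,0,0,0],[-180,-33,-12,0,0,0],[-180,-33,-12,0,0,0],[-180,-33,-12,0,0,0]],
])

```text
clock: 14.23
eef_pos: [524.2, 23.1, 226.0]
tool_rot: [0.68, 0.733, -0.0, 0.0]
ft_force: [0.6, 0.9, -0.5]
grip_width: 85.5
```

>>> move_arm([
  [[-180,-33,0,0,0,0],[-180,-33,0,0,0,0],[-180,-33,0,0,0,0],[-180,-33,0,0,0,0],[-180,-33,0,0,0,0]],
])

```text
clock: 14.65
eef_pos: [505.0, -159.5, 225.5]
tool_rot: [0.68, 0.733, -0.001, -0.0]
ft_force: [0.4, 0.8, -0.7]
grip_width: 85.3
```

>>> move_arm([
  [[-170,-25,0,0,0,0],[-170,-25,0,0,0,0],[-170,-25,0,0,0,0],[-170,-25,0,0,0,0],[-170,-25,0,0,0,0]],
])

```text
clock: 15.07
eef_pos: [492.8, -332.4, 224.6]
tool_rot: [0.681, 0.733, -0.001, -0.001]
ft_force: [0.7, -0.2, -0.7]
grip_width: 85.5
```

>>> move_arm([
  [[0,0,0,0,0,0],[0,0,0,0,0,0],[0,0,0,0,0,0],[0,0,0,0,0,0]],
])

```text
clock: 15.4
eef_pos: [493.7, -325.9, 226.4]
tool_rot: [0.679, 0.734, 0.0, 0.0]
ft_force: [0.3, 0.0, -0.5]
grip_width: 85.7
```

```bash
python3 - <<'E'
from h import *
f=shot("wrist"); cv2.imwrite("pics/w6.png",f["pixels"][:,:,::-1])
for lo in (95,130):
  for o in plates(f,lo=lo): 
    if 80<o[2]<200 and 30<o[3]<70: print(*o)
E
python3 plan.py "[(548.5,-346,60,5.6),(548.5,-346,2,5.6)]"
```

```text
[207. 192.] [ 435. -373.] 122 51 85.5 [[431.8, -412.4, 142.5], [438.7, -333.1, 171.5]]
[306. 177.] [ 553. -348.] 170 51 -84.2 [[558.5, -405.9, 130.5], [546.4, -287.7, 208.0]]
[301. 215.] [ 557. -384.] 97 50 -84.2 [[558.7, -406.9, 158.0]]
[207. 193.] [ 435. -373.] 121 51 85.5 [[431.7, -413.2, 163.0], [438.0, -333.5, 193.0]]
now [ 493.7 -326.1  226.5] 4.5 w 85.3 F [ 0.4 -0.5  0.5] t 15.45
   [-24, 53, 167, 0, 0, -0.02] x 5 end
   [0, 0, 58, 0, 0, 0.0] x 2 end
predicted [ 548.4 -345.9    1.5] 5.6
```

>>> move_arm([
  [[-25,55,167,0,0,-0.02],[-25,55,167,0,0,-0.02],[-25,55,167,0,0,-0.02],[-25,55,167,0,0,-0.02],[-25,55,167,0,0,-0.02]],
])

```text
clock: 15.87
eef_pos: [549.4, -346.0, 53.2]
tool_rot: [0.672, 0.741, -0.0, -0.003]
ft_force: [-0.5, 1.0, -0.6]
grip_width: 85.5
```

>>> move_arm([
  [[0,0,25,0,0,0],[0,0,45,0,0,0],[0,0,57,0,0,0],[0,0,57,0,0,0],[0,0,57,0,0,0]],
])

```text
clock: 16.28
eef_pos: [550.2, -348.0, 3.5]
tool_rot: [0.672, 0.74, -0.0, 0.0]
ft_force: [0.7, -0.2, 0.9]
grip_width: 85.4
```

>>> move_arm([
  [[0,0,0,0,0,0],[0,0,0,0,0,0],[0,0,0,0,0,0],[0,0,0,0,0,0],[0,0,0,0,0,0]],
], gripper=0, squeeze=60)

```text
clock: 16.7
eef_pos: [550.4, -348.6, 4.1]
tool_rot: [0.672, 0.74, 0.0, 0.001]
ft_force: [-3.1, 3.2, 11.9]
grip_width: 48.2
```

>>> move_arm([
  [[0,0,0,0,0,0],[0,0,-30,0,0,0],[0,0,-60,0,0,0],[0,0,-60,0,0,0],[0,0,-60,0,0,0]],
])

```text
clock: 17.12
eef_pos: [550.6, -348.8, 64.4]
tool_rot: [0.672, 0.74, 0.0, 0.002]
ft_force: [-0.9, -0.0, -4.2]
grip_width: 48.1
```

```bash
cat >> h.py <<'E'
def hole(f):
    "far hole of the held plate: dark/brown round blob inside the plate near (260,121)"
    s=f["pixels"][60:185,205:316]; hsv=cv2.cvtColor(s,cv2.COLOR_RGB2HSV)
    m=((hsv[...,1]>60)|(hsv[...,2]<60)).astype(np.uint8)
    n,l,st,c=cv2.connectedComponentsWithStats(m)
    return [(np.round(c[i]+[205,60],1).tolist(),st[i].tolist()) for i in range(1,n) if st[i,4]>300]
E
python3 - <<'E'
from h import *
f=shot("wrist"); cv2.imwrite("pics/w7.png",f["pixels"][:,:,::-1])
h=hole(f); print(h)
for c,_ in h: print(inhand(f,10.3,[c]))
E
python3 plan.py "[(545,-300,215,5)]"
```

```text
[([259.0, 117.3], [35, 38, 39, 40, 1191])]
[[ 60.6   1.8 -10.3]]
now [ 549.9 -348.2   62.7] 5.5 w 47.6 F [ 0.1  0.4 -3.2] t 17.17
   [48, 0, -152, 0, 0, 0.01] x 5 end
predicted [ 545.3 -300.5  214.7] 4.9
```

```bash
python3 plan.py "[(549,-340,215,5),(569,313.2,215,4.2),(569,313.2,152,4.2)]"
```

```text
now [ 549.9 -348.2   62.7] 5.5 w 47.6 F [ 0.1  0.4 -3.2] t 17.17
   [8, 0, -152, 0, 0, 0.01] x 4 end
   [162, 19, 0, 0, 0, 0.0] x 5 
   [162, 19, 0, 0, 0, 0.0] x 5 
   [163, 19, 0, 0, 0, 0.01] x 5 
   [163, 17, 0, 0, 0, 0.0] x 5 end
   [0, 0, 63, 0, 0, 0.0] x 2 end
predicted [568.7 313.6 151.7] 4.4
```

>>> move_arm([
  [[8,0,-152,0,0,0.01],[8,0,-152,0,0,0.01],[8,0,-152,0,0,0.01],[8,0,-152,0,0,0.01],[8,0,-152,0,0,0.01]],
])

```text
clock: 17.58
eef_pos: [550.3, -340.8, 219.9]
tool_rot: [0.676, 0.737, 0.0, 0.004]
ft_force: [0.4, -0.9, -2.4]
grip_width: 47.9
```

>>> move_arm([
  [[33,4,0,0,0,0],[65,8,0,0,0,0],[98,11,0,0,0,0],[130,15,0,0,0,0],[162,19,0,0,0,0]],
])

```text
clock: 18.0
eef_pos: [553.4, -175.6, 212.3]
tool_rot: [0.676, 0.737, -0.0, -0.001]
ft_force: [1.4, -0.7, -2.7]
grip_width: 48.2
```

>>> move_arm([
  [[33,4,0,0,0,0],[65,8,0,0,0,0],[98,11,0,0,0,0],[130,15,0,0,0,0],[162,19,0,0,0,0]],
])

```text
clock: 18.42
eef_pos: [558.4, -12.5, 212.5]
tool_rot: [0.676, 0.737, -0.001, -0.001]
ft_force: [0.5, -0.2, -2.2]
grip_width: 47.9
```

>>> move_arm([
  [[33,4,0,0,0,0],[65,8,0,0,0,0],[98,11,0,0,0,0],[130,15,0,0,0,0.01],[163,19,0,0,0,0.01]],
])

```text
clock: 18.83
eef_pos: [563.4, 151.3, 212.4]
tool_rot: [0.68, 0.733, -0.001, -0.001]
ft_force: [0.4, -0.8, -2.4]
grip_width: 47.8
```

>>> move_arm([
  [[33,4,0,0,0,0],[65,8,0,0,0,0],[98,11,0,0,0,0],[140,15,0,0,0,0],[163,17,0,0,0,0]],
])

```text
clock: 19.25
eef_pos: [567.7, 317.0, 211.9]
tool_rot: [0.679, 0.734, -0.001, -0.001]
ft_force: [0.8, 0.3, -2.7]
grip_width: 47.8
```

>>> move_arm([
  [[0,0,0,0,0,0],[0,0,30,0,0,0],[0,0,62,0,0,0],[0,0,62,0,0,0],[0,0,62,0,0,0]],
])

```text
clock: 19.67
eef_pos: [567.7, 313.1, 150.2]
tool_rot: [0.68, 0.733, -0.002, -0.001]
ft_force: [0.6, 0.6, -1.2]
grip_width: 48.2
```

```bash
python3 - <<'E'
from h import *
f=shot("wrist"); cv2.imwrite("pics/w8.png",f["pixels"][:,:,::-1])
z=monitor.state()["eef_pos"][2]
print(hole(f))
g=cv2.cvtColor(f["pixels"],cv2.COLOR_RGB2GRAY)[102:136,243:276]
m=(g>140).astype(np.uint8); n,l,st,c=cv2.connectedComponentsWithStats(m)
for i in range(1,n): print(st[i],c[i]+[243,102],inhand(f,135-z,[c[i]+[243,102]]))
print(inhand(f,10.3,[(259.5,118)]))
E
python3 plan.py "[(569,313.2,152,4.2)]"
```

```text
[]
[  0   0  11  34 280] [247.15714286 117.83928571] [[59.4 -5.8 17.3]]
[30  0  3  3  6] [274.33333333 102.66666667] [[66.8  7.9 17.3]]
[ 13   7  13  15 148] [261.94594595 116.02027027] [[60.3  1.7 17.3]]
[ 0 31  3  3  6] [243.66666667 134.33333333] [[51.2 -7.7 17.3]]
[29 30  4  4 10] [274. 134.] [[51.3  7.9 17.3]]
[[ 60.8   0.5 -10.3]]
now [568.6 313.4 152.4] 4.3 w 47.8 F [ 0.6  0.2 -2. ] t 19.72
   [0, 0, 0, 0, 0, 0.0] x 1 end
predicted [568.6 313.4 152.4] 4.3
```

View pics/w8.png

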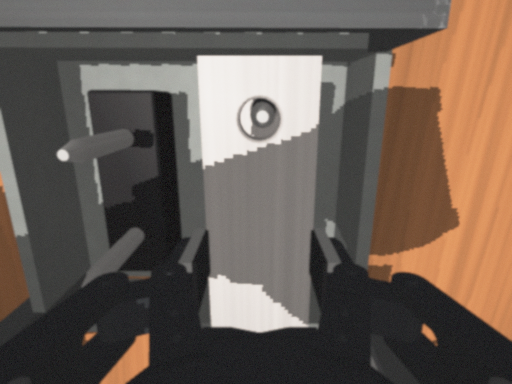

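The pin tip at (262,117) sits just right of the centre of the hole at (259,118). I'll shift 1 mm and lower.

>>> move_arm([
  [[0,1,15,0,0,0],[0,1,30,0,0,0],[0,1,45,0,0,0],[0,1,58,0,0,0],[0,1,64,0,0,0]],
])

```text
clock: 20.13
eef_pos: [569.8, 313.6, 88.0]
tool_rot: [0.68, 0.733, -0.0, 0.0]
ft_force: [-0.2, -0.4, -2.6]
grip_width: 47.8
```

>>> move_arm([
  [[0,0,4,0,0,0],[0,0,8,0,0,0],[0,0,11,0,0,0],[0,0,11,0,0,0],[0,0,11,0,0,0]],
])

```text
clock: 20.55
eef_pos: [570.1, 313.9, 78.2]
tool_rot: [0.68, 0.733, 0.001, 0.0]
ft_force: [0.4, -1.2, 1.9]
grip_width: 48.0
```

>>> move_arm([
  [[0,0,0,0,0,0],[0,0,0,0,0,0],[0,0,0,0,0,0],[0,0,0,0,0,0]],
], gripper=0.85)

```text
clock: 20.88
eef_pos: [569.7, 313.8, 77.4]
tool_rot: [0.68, 0.733, 0.0, 0.0]
ft_force: [-0.2, 1.1, 0.1]
grip_width: 72.4
```

>>> move_arm([
  [[0,0,-30,0,0,0],[0,0,-60,0,0,0],[0,0,-90,0,0,0],[0,0,-120,0,0,0],[0,0,-140,0,0,0]],
])

```text
clock: 21.3
eef_pos: [570.0, 314.0, 220.6]
tool_rot: [0.68, 0.733, 0.001, 0.001]
ft_force: [1.0, 0.4, -0.3]
grip_width: 72.4
```

```bash
python3 - <<'E'
from h import *
for n in("scene","side"):
  f=shot(n); cv2.imwrite(f"pics/{n}4.png",f["pixels"][:,:,::-1])
  for o in plates(f):
    if 100<o[2]<200 and 35<o[3]<70: print(n,*o)
E
python3 plan.py "[(433,-373,230,-4.7),(433,-373,70,-4.7)]"
```

```text
scene [235. 157.] [ 433. -369.] 118 49 85.2 [[433.8, -330.2, 10.0], [427.3, -410.6, 15.0]]
scene [460. 117.] [-522.  -50.] 156 58 21.9 []
side [227. 301.] [ 433. -375.] 121 50 85.7 [[429.7, -414.9, 34.0], [435.5, -335.1, 26.0]]
now [570.7 314.3 221.5] 4.4 w 72.5 F [0.1 0.2 0.3] t 21.4
   [-169, -47, -2, 0, 0, 0.04] x 5 
   [-170, -41, -2, 0, 0, 0.04] x 5 
   [-172, -34, -2, 0, 0, 0.04] x 5 
   [-173, -27, -2, 0, 0, 0.04] x 5 end
   [0, 0, 160, 0, 0, -0.0] x 5 end
predicted [ 432.6 -372.7   69.5] -4.8
```

>>> move_arm([
  [[-169,-47,-2,0,0,0.04],[-169,-47,-2,0,0,0.04],[-169,-47,-2,0,0,0.04],[-169,-47,-2,0,0,0.04],[-169,-47,-2,0,0,0.04]],
], gripper=1)

```text
clock: 21.82
eef_pos: [534.4, 137.3, 218.8]
tool_rot: [0.695, 0.719, -0.001, 0.0]
ft_force: [-0.1, -0.1, 0.4]
grip_width: 85.7
```

>>> move_arm([
  [[-170,-41,-2,0,0,0.04],[-170,-41,-2,0,0,0.04],[-170,-41,-2,0,0,0.04],[-170,-41,-2,0,0,0.04],[-170,-41,-2,0,0,0.04]],
])

```text
clock: 22.23
eef_pos: [499.5, -34.1, 220.8]
tool_rot: [0.71, 0.705, -0.001, 0.0]
ft_force: [-0.3, 0.6, -1.5]
grip_width: 85.5
```

>>> move_arm([
  [[-172,-34,-2,0,0,0.04],[-172,-34,-2,0,0,0.04],[-172,-34,-2,0,0,0.04],[-172,-34,-2,0,0,0.04],[-172,-34,-2,0,0,0.04]],
])

```text
clock: 22.65
eef_pos: [464.8, -206.0, 222.6]
tool_rot: [0.724, 0.69, -0.001, -0.0]
ft_force: [-0.1, -0.4, 0.9]
grip_width: 85.4
```

>>> move_arm([
  [[-173,-27,-2,0,0,0.04],[-173,-27,-2,0,0,0.04],[-173,-27,-2,0,0,0.04],[-173,-27,-2,0,0,0.04],[-173,-27,-2,0,0,0.04]],
])

```text
clock: 23.07
eef_pos: [430.0, -377.7, 224.1]
tool_rot: [0.737, 0.676, -0.001, -0.0]
ft_force: [0.5, 0.2, -0.5]
grip_width: 85.6
```

>>> move_arm([
  [[0,0,160,0,0,0],[0,0,160,0,0,0],[0,0,160,0,0,0],[0,0,160,0,0,0],[0,0,160,0,0,0]],
])

```text
clock: 23.48
eef_pos: [429.3, -370.0, 58.2]
tool_rot: [0.736, 0.677, 0.0, -0.005]
ft_force: [-0.1, 0.7, -1.7]
grip_width: 85.3
```

```bash
python3 plan.py "[(432.8,-373,4,-4.7)]"
```

```text
now [ 429.3 -370.    58.2] -4.8 w 85.3 F [-0.1  0.7 -1.7] t 23.48
   [-3, 4, 54, 0, 0, -0.0] x 2 end
predicted [ 433.  -373.3    4.2] -4.8
```

>>> move_arm([
  [[0,0,20,0,0,0],[0,0,40,0,0,0],[0,0,40,0,0,0],[0,0,40,0,0,0],[0,0,40,0,0,0]],
])

```text
clock: 23.9
eef_pos: [432.3, -373.7, 27.4]
tool_rot: [0.736, 0.677, -0.0, 0.001]
ft_force: [1.0, -0.0, 0.4]
grip_width: 85.5
```

```bash
python3 plan.py "[(432.8,-373,4,-4.7)]"
```

```text
now [ 432.3 -373.7   27.4] -4.8 w 85.5 F [ 1.  -0.   0.4] t 23.9
   [1, 0, 23, 0, 0, -0.0] x 1 end
predicted [ 432.4 -372.7    4.4] -4.8
```

>>> move_arm([
  [[1,0,12,0,0,0],[1,0,23,0,0,0],[1,0,23,0,0,0],[1,0,23,0,0,0]],
])

```text
clock: 24.23
eef_pos: [431.3, -371.8, 1.7]
tool_rot: [0.736, 0.677, -0.0, -0.001]
ft_force: [-0.0, -0.8, 0.4]
grip_width: 85.6
```

>>> move_arm([
  [[0,0,0,0,0,0],[0,0,0,0,0,0],[0,0,0,0,0,0],[0,0,0,0,0,0],[0,0,0,0,0,0]],
], gripper=0, squeeze=60)

```text
clock: 24.65
eef_pos: [431.8, -372.5, 3.2]
tool_rot: [0.736, 0.677, -0.0, 0.0]
ft_force: [-2.1, 1.9, 7.8]
grip_width: 48.5
```

>>> move_arm([
  [[0,0,0,0,0,0],[0,0,-30,0,0,0],[0,0,-60,0,0,0],[0,0,-60,0,0,0],[0,0,-60,0,0,0]],
])

```text
clock: 25.07
eef_pos: [432.1, -372.8, 63.9]
tool_rot: [0.736, 0.677, -0.0, 0.002]
ft_force: [0.1, 0.8, -2.4]
grip_width: 48.1
```

```bash
python3 - <<'E'
from h import *
f=shot("wrist"); cv2.imwrite("pics/w9.png",f["pixels"][:,:,::-1])
s=f["pixels"][90:200,215:305]; hsv=cv2.cvtColor(s,cv2.COLOR_RGB2HSV)
n,l,st,c=cv2.connectedComponentsWithStats(((hsv[...,1]>60)|(hsv[...,2]<60)).astype(np.uint8))
for i in range(1,n):
  if st[i,4]>200: print(st[i],c[i]+[215,90],inhand(f,10,[st[i,:2]+st[i,2:4]/2+[214.5,89.5]]))
E
python3 plan.py "[(433,-373,215,-4.7),(465,306.6,215,4.2),(465,306.6,152,4.2)]"
```

```text
[   0    0   90   33 2885] [259.48145581 105.52859619] [[ 65.5   2.2 -10. ]]
[ 26  61  37  32 920] [258.875      165.99021739] [[ 39.2   2.  -10. ]]
now [ 431.6 -372.2   62.4] -4.8 w 48.1 F [-0.2  0.8 -2.9] t 25.12
   [-1, 1, -153, 0, 0, -0.0] x 4 end
   [170, -6, 0, 0, 0, -0.04] x 5 
   [170, 1, 0, 0, 0, -0.04] x 5 
   [170, 7, 0, 0, 0, -0.04] x 5 
   [170, 14, 0, 0, 0, -0.04] x 5 end
   [0, 0, 63, 0, 0, 0.0] x 2 end
predicted [464.8 306.8 152.4] 4.4
```

View pics/w9.png

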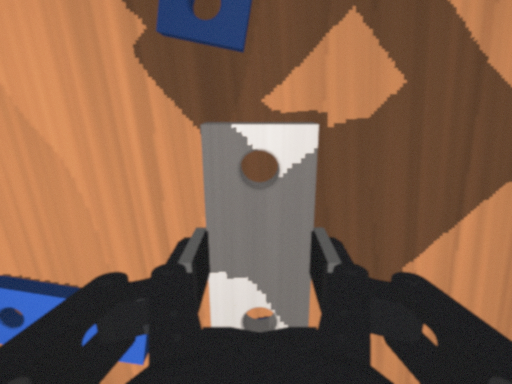

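The view shows the short plate held, its hole at (259,167), with blue plates nearby untouched. Next, hover over the narrow pair.

>>> move_arm([
  [[0,0,-153,0,0,0],[0,0,-153,0,0,0],[0,0,-153,0,0,0],[0,0,-153,0,0,0],[0,0,-153,0,0,0]],
])

```text
clock: 25.53
eef_pos: [432.6, -373.3, 220.4]
tool_rot: [0.736, 0.677, -0.0, 0.003]
ft_force: [1.0, -0.2, -1.5]
grip_width: 48.1
```

>>> move_arm([
  [[35,-1,0,0,0,-0.01],[70,-2,0,0,0,-0.02],[105,-4,0,0,0,-0.03],[140,-5,0,0,0,-0.04],[170,-6,0,0,0,-0.04]],
])

```text
clock: 25.95
eef_pos: [439.2, -200.1, 213.4]
tool_rot: [0.722, 0.692, -0.0, -0.001]
ft_force: [0.7, -0.5, -1.8]
grip_width: 48.1
```

>>> move_arm([
  [[35,0,0,0,0,-0.01],[70,0,0,0,0,-0.02],[105,1,0,0,0,-0.03],[140,1,0,0,0,-0.04],[170,1,0,0,0,-0.04]],
])

```text
clock: 26.37
eef_pos: [447.6, -30.3, 213.6]
tool_rot: [0.708, 0.706, -0.001, -0.001]
ft_force: [0.6, -0.4, -3.4]
grip_width: 47.9
```

>>> move_arm([
  [[35,1,0,0,0,-0.01],[70,3,0,0,0,-0.02],[105,4,0,0,0,-0.03],[140,6,0,0,0,-0.04],[170,7,0,0,0,-0.04]],
])

```text
clock: 26.78
eef_pos: [455.3, 139.6, 213.5]
tool_rot: [0.694, 0.72, -0.001, -0.001]
ft_force: [1.9, -1.1, -2.3]
grip_width: 48.2
```

>>> move_arm([
  [[35,3,0,0,0,-0.01],[70,6,0,0,0,-0.02],[105,9,0,0,0,-0.03],[140,12,0,0,0,-0.03],[170,15,0,0,0,-0.03]],
])

```text
clock: 27.2
eef_pos: [464.1, 310.0, 213.2]
tool_rot: [0.683, 0.73, -0.001, -0.001]
ft_force: [1.0, -1.3, -2.3]
grip_width: 48.2
```

>>> move_arm([
  [[0,0,0,0,0,0],[0,0,30,0,0,0],[0,0,62,0,0,0],[0,0,62,0,0,0],[0,0,62,0,0,0]],
])

```text
clock: 27.62
eef_pos: [463.9, 307.3, 151.4]
tool_rot: [0.683, 0.73, -0.002, -0.001]
ft_force: [0.6, -0.3, -0.7]
grip_width: 47.9
```

```bash
python3 - <<'E'
from h import *
f=shot("wrist"); c=f["pixels"][50:210,170:350]
cv2.imwrite("pics/w10.png",cv2.resize(c[:,:,::-1],None,fx=3,fy=3,interpolation=cv2.INTER_NEAREST))
E
python3 plan.py "[(465.2,307.5,152,4.2)]"
```

```text
now [464.9 307.7 153.4] 3.8 w 48.0 F [ 0.6  0.5 -1.5] t 27.67
   [0, 0, 1, 0, 0, -0.01] x 1 end
predicted [464.9 307.7 152.4] 4.3
```

View pics/w10.png

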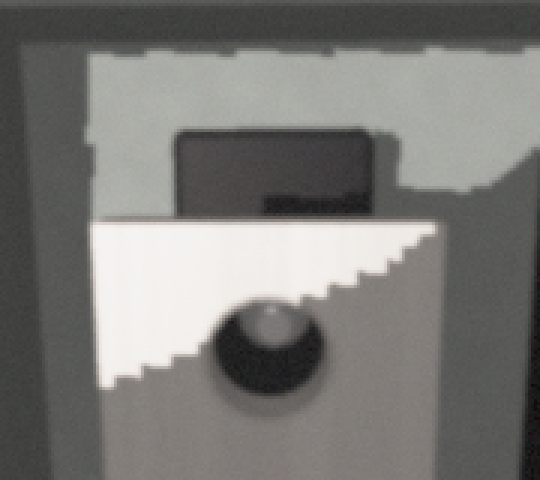

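The crop shows the pin tip, about (260,155) in the full frame, inside the hole at (260,169). I'll compare the two at their heights.

```bash
python3 - <<'E'
from h import *
f=shot("wrist"); z=monitor.state()["eef_pos"][2]
print(inhand(f,10.7,[(260.3,169),(260.3,167)]),inhand(f,135-z,[(260.3,154),(260.3,157)]), inhand(f,10.7,[(200,122.5),(318.5,124)]))
E
```

```text
[[ 38.9   1.3 -10.7]
 [ 39.8   1.3 -10.7]] [[40.5  1.4 19.5]
 [38.8  1.4 19.5]] [[ 59.  -24.2 -10.7]
 [ 58.4  25.9 -10.7]]
```

>>> move_arm([
  [[1,0,15,0,0,0],[1,0,30,0,0,0],[1,0,45,0,0,0],[1,0,60,0,0,0],[1,0,70,0,0,0]],
])

```text
clock: 28.13
eef_pos: [465.4, 309.0, 83.7]
tool_rot: [0.683, 0.73, 0.001, 0.0]
ft_force: [-0.3, 0.1, -2.4]
grip_width: 47.9
```

>>> move_arm([
  [[0,0,7,0,0,0],[0,0,12,0,0,0],[0,0,14,0,0,0],[0,0,14,0,0,0]],
])

```text
clock: 28.47
eef_pos: [465.0, 309.0, 69.5]
tool_rot: [0.683, 0.73, 0.0, 0.0]
ft_force: [-0.4, 0.2, -2.5]
grip_width: 47.8
```

>>> move_arm([
  [[0,0,0,0,0,0],[0,0,0,0,0,0],[0,0,0,0,0,0],[0,0,0,0,0,0],[0,0,0,0,0,0]],
], gripper=0.82)

```text
clock: 28.88
eef_pos: [464.9, 309.0, 69.5]
tool_rot: [0.683, 0.73, 0.0, 0.0]
ft_force: [0.4, -0.3, 0.1]
grip_width: 69.8
```

>>> move_arm([
  [[0,0,-20,0,0,0],[0,0,-45,0,0,0],[0,0,-60,0,0,0],[0,0,-60,0,0,0],[0,0,-60,0,0,0]],
])

```text
clock: 29.3
eef_pos: [465.1, 309.1, 130.0]
tool_rot: [0.683, 0.73, 0.001, 0.0]
ft_force: [0.1, 0.4, 0.6]
grip_width: 69.8
```

```bash
python3 - <<'E'
from h import *
f=shot("wrist"); cv2.imwrite("pics/w11.png",f["pixels"][:,:,::-1])
E
python3 plan.py "[(465.2,307.5,90,4.2)]"
```

```text
now [464.7 308.9 129. ] 3.8 w 70.1 F [-0.  -1.4 -0.2] t 29.35
   [-1, 0, 39, 0, 0, -0.01] x 2 end
predicted [464.8 307.9  90. ] 4.4
```

>>> move_arm([
  [[0,0,0,0,0,0],[0,0,0,0,0,0],[0,0,0,0,0,0],[0,0,0,0,0,0],[0,0,0,0,0,0]],
], gripper=0, squeeze=30)

```text
clock: 29.77
eef_pos: [464.7, 308.9, 129.0]
tool_rot: [0.683, 0.73, -0.0, -0.0]
ft_force: [1.3, -0.5, -0.2]
grip_width: 9.5
```

>>> move_arm([
  [[-1,0,20,0,0,0],[-1,0,35,0,0,0],[-1,0,45,0,0,0],[-1,0,51,0,0,0],[-1,0,51,0,0,0]],
])

```text
clock: 30.18
eef_pos: [464.4, 307.7, 77.2]
tool_rot: [0.683, 0.73, -0.001, -0.0]
ft_force: [-0.6, 0.0, -0.3]
grip_width: 0.1
```

>>> move_arm([
  [[0,0,2,0,0,0],[0,0,4,0,0,0],[0,0,4,0,0,0],[0,0,4,0,0,0]],
])

```text
clock: 30.52
eef_pos: [465.0, 308.0, 74.7]
tool_rot: [0.683, 0.73, 0.0, 0.0]
ft_force: [0.1, 0.1, 0.0]
grip_width: -0.2
```

>>> move_arm([
  [[0,0,1,0,0,0],[0,0,2,0,0,0],[0,0,2,0,0,0]],
])

```text
clock: 30.77
eef_pos: [465.2, 308.1, 74.0]
tool_rot: [0.683, 0.73, 0.001, 0.0]
ft_force: [-6.8, -3.8, 20.4]
grip_width: -0.0
```

>>> move_arm([
  [[0,0,-35,0,0,0],[0,0,-70,0,0,0],[0,0,-100,0,0,0],[0,0,-135,0,0,0],[0,0,-135,0,0,0]],
])

```text
clock: 31.18
eef_pos: [466.6, 308.8, 214.4]
tool_rot: [0.683, 0.73, 0.004, 0.002]
ft_force: [0.3, 0.3, 0.7]
grip_width: 0.4
```

```bash
python3 plan.py "[(569,314.2,215,4.2),(569,314.2,90,4.2)]"
```

```text
now [466.6 308.8 214.4] 3.8 w 0.4 F [0.3 0.3 0.7] t 31.18
   [-1, 103, -1, 0, 0, -0.01] x 3 end
   [0, 0, 125, 0, 0, 0.0] x 4 end
predicted [569.4 314.6  90.4] 4.4
```

The short plate is flat: contact came at z = 74.0, as expected. I'll press the long stack too, whose top should be at 88.

>>> move_arm([
  [[0,103,0,0,0,0],[0,103,0,0,0,0],[0,103,0,0,0,0],[0,103,0,0,0,0],[0,103,0,0,0,0]],
])

```text
clock: 31.6
eef_pos: [568.3, 314.5, 206.3]
tool_rot: [0.684, 0.73, -0.001, -0.0]
ft_force: [0.1, -0.5, -0.3]
grip_width: -0.0
```

>>> move_arm([
  [[0,0,30,0,0,0],[0,0,60,0,0,0],[0,0,90,0,0,0],[0,0,115,0,0,0],[0,0,115,0,0,0]],
])

```text
clock: 32.02
eef_pos: [566.3, 314.7, 89.9]
tool_rot: [0.683, 0.73, -0.001, -0.0]
ft_force: [0.7, 0.7, 0.4]
grip_width: 0.1
```

>>> move_arm([
  [[0,0,0,0,0,0],[0,0,0,0,0,0]],
])

```text
clock: 32.18
eef_pos: [567.0, 314.9, 92.8]
tool_rot: [0.683, 0.73, 0.0, 0.0]
ft_force: [0.2, -0.4, 0.3]
grip_width: 0.2
```

>>> move_arm([
  [[0,0,2,0,0,0],[0,0,4,0,0,0],[0,0,5,0,0,0],[0,0,5,0,0,0]],
])

```text
clock: 32.52
eef_pos: [567.5, 314.8, 88.0]
tool_rot: [0.683, 0.73, 0.0, 0.0]
ft_force: [-4.2, -1.9, 9.1]
grip_width: 0.0
```

>>> move_arm([
  [[0,0,1,0,0,0],[0,0,1,0,0,0],[0,0,1,0,0,0]],
])

```text
clock: 32.77
eef_pos: [567.6, 314.8, 88.0]
tool_rot: [0.683, 0.73, 0.0, 0.0]
ft_force: [-8.3, -2.9, 19.2]
grip_width: -0.1
```

>>> move_arm([
  [[0,0,-35,0,0,0],[0,0,-70,0,0,0],[0,0,-110,0,0,0],[0,0,-145,0,0,0],[0,0,-150,0,0,0]],
])

```text
clock: 33.18
eef_pos: [568.9, 315.3, 243.5]
tool_rot: [0.683, 0.73, 0.004, 0.002]
ft_force: [0.9, 0.4, 0.6]
grip_width: 0.1
```

```bash
python3 - <<'E'
from h import *
for n in("scene","side"):
  f=shot(n); cv2.imwrite(f"pics/{n}5.png",f["pixels"][:,:,::-1])
  for o in plates(f):
    if 100<o[2]<200 and 35<o[3]<70: print(n,*o)
f=shot("wrist"); cv2.imwrite("pics/w12.png",f["pixels"][:,:,::-1])
E
python3 plan.py "[(560,120,245,4),(731,-6,245,4),(731,-6,169,4)]"
```

```text
scene [460. 117.] [-522.  -49.] 156 58 21.7 []
now [567.7 314.7 236.2] 3.8 w -0.3 F [ 0.1  0.3 -0.9] t 33.33
   [-97, -10, -4, 0, 0, -0.0] x 3 
   [-97, -10, -5, 0, 0, -0.0] x 3 end
   [-68, 81, 0, 0, 0, -0.0] x 3 
   [-69, 81, 0, 0, 0, -0.0] x 3 end
   [0, 0, 76, 0, 0, -0.0] x 2 end
predicted [731.2  -6.2 169.2] 3.8
```

View pics/w12.png

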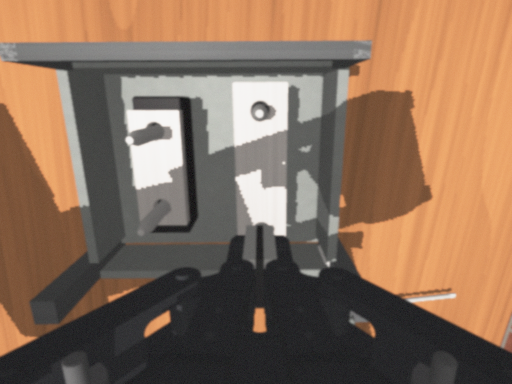

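The wrist view shows both long plates stacked on the wide pins at (260,160) and the short plate on the narrow pins at (157,165). The stack tops read 88.0 and 74.0 mm. Now back to the leaf's grip to shut it.

>>> move_arm([
  [[-97,-10,-4,0,0,0],[-97,-10,-4,0,0,0],[-97,-10,-4,0,0,0],[-97,-10,-4,0,0,0]],
], gripper=1)

```text
clock: 33.67
eef_pos: [563.8, 214.1, 238.8]
tool_rot: [0.684, 0.729, -0.001, -0.0]
ft_force: [-0.0, -0.2, -0.4]
grip_width: 48.2
```

>>> move_arm([
  [[-97,-10,-5,0,0,0],[-97,-10,-5,0,0,0],[-97,-10,-5,0,0,0],[-97,-10,-5,0,0,0]],
])

```text
clock: 34.0
eef_pos: [560.3, 117.3, 244.2]
tool_rot: [0.684, 0.729, -0.001, -0.0]
ft_force: [0.4, 0.1, -0.4]
grip_width: 85.4
```

>>> move_arm([
  [[-137,162,0,0,0,0],[-137,162,0,0,0,0],[-137,162,0,0,0,0],[-137,162,0,0,0,0],[-137,162,0,0,0,0]],
])

```text
clock: 34.42
eef_pos: [729.5, -3.8, 243.6]
tool_rot: [0.683, 0.73, -0.0, -0.001]
ft_force: [0.3, 0.8, 1.2]
grip_width: 85.4
```

>>> move_arm([
  [[0,0,0,0,0,0],[0,0,0,0,0,0],[0,0,0,0,0,0]],
])

```text
clock: 34.67
eef_pos: [728.0, -2.8, 243.6]
tool_rot: [0.683, 0.73, -0.001, -0.001]
ft_force: [-0.9, 0.9, 0.4]
grip_width: 85.4
```

```bash
python3 plan.py "[(731,-6,245,4),(731,-6,168,4)]"
```

```text
now [728.   -2.8 243.6] 3.8 w 85.4 F [-0.9  0.9  0.4] t 34.67
   [-3, 3, -1, 0, 0, -0.0] x 1 end
   [0, 0, 77, 0, 0, -0.0] x 2 end
predicted [731.2  -5.6 167.6] 3.8
```

>>> move_arm([
  [[-3,3,20,0,0,0],[-3,3,50,0,0,0],[-3,3,75,0,0,0],[-3,3,75,0,0,0],[-3,3,75,0,0,0]],
])

```text
clock: 35.08
eef_pos: [730.4, -5.4, 170.4]
tool_rot: [0.683, 0.73, -0.0, -0.001]
ft_force: [-0.2, -0.6, 0.7]
grip_width: 85.4
```

>>> move_arm([
  [[0,0,0,0,0,0],[0,0,0,0,0,0],[0,0,0,0,0,0],[0,0,0,0,0,0],[0,0,0,0,0,0]],
], gripper=0, squeeze=25)

```text
clock: 35.5
eef_pos: [731.5, -6.7, 171.0]
tool_rot: [0.683, 0.73, 0.0, 0.0]
ft_force: [-1.1, -0.4, 0.5]
grip_width: 25.6
```

>>> move_arm([
  [[0,0,0,0,0,0],[0,0,0,0,0,0],[0,0,0,0,0,0],[0,0,0,0,0,0]],
])

```text
clock: 35.83
eef_pos: [731.5, -6.8, 170.9]
tool_rot: [0.683, 0.73, 0.0, 0.0]
ft_force: [-0.1, 0.3, 5.0]
grip_width: 19.2
```

>>> move_arm([
  [[-5,-22,0,0,0,0],[-8,-44,0,0,0,0],[-9,-67,0,0,0,0],[-7,-89,0,0,0,0],[-4,-111,0,0,0,0]],
])

```text
clock: 36.25
eef_pos: [619.9, -18.6, 170.3]
tool_rot: [0.684, 0.73, 0.0, 0.0]
ft_force: [1.5, -1.1, 3.9]
grip_width: 19.1
```

>>> move_arm([
  [[6,-22,0,0,0,0],[15,-43,0,0,0,0],[25,-63,0,0,0,0],[37,-82,0,0,0,0],[51,-99,0,0,0,0]],
])

```text
clock: 36.67
eef_pos: [517.6, 26.2, 170.3]
tool_rot: [0.684, 0.73, -0.0, 0.0]
ft_force: [1.1, -1.8, 2.9]
grip_width: 19.4
```

>>> move_arm([
  [[16,-17,0,0,0,0],[33,-31,0,0,0,0],[51,-44,0,0,0,0],[71,-55,0,0,0,0],[92,-63,0,0,0,0]],
])

```text
clock: 37.08
eef_pos: [448.3, 114.1, 170.4]
tool_rot: [0.684, 0.73, -0.001, 0.0]
ft_force: [-0.6, -2.6, 1.4]
grip_width: 19.2
```

>>> move_arm([
  [[18,-6,0,0,0,0],[36,-10,0,0,0,0],[52,-13,0,0,0,0],[64,-14,0,0,0,0],[71,-14,0,0,0,0]],
])

```text
clock: 37.5
eef_pos: [429.9, 184.9, 170.4]
tool_rot: [0.683, 0.73, -0.001, -0.001]
ft_force: [-14.0, -3.5, 9.2]
grip_width: 19.2
```

>>> move_arm([
  [[2,0,0,0,0,0],[4,0,0,0,0,0],[5,0,0,0,0,0],[5,0,0,0,0,0]],
])

```text
clock: 37.83
eef_pos: [429.5, 189.0, 170.4]
tool_rot: [0.683, 0.73, -0.001, -0.001]
ft_force: [-15.7, -0.6, 9.2]
grip_width: 19.5
```

>>> move_arm([
  [[1,0,0,0,0,0],[2,0,0,0,0,0],[2,0,0,0,0,0]],
])

```text
clock: 38.08
eef_pos: [429.3, 190.8, 170.4]
tool_rot: [0.683, 0.73, -0.001, -0.001]
ft_force: [-15.8, -1.8, 9.6]
grip_width: 19.0
```

>>> move_arm([
  [[1,0,0,0,0,0],[2,0,0,0,0,0],[2,0,0,0,0,0]],
])

```text
clock: 38.33
eef_pos: [429.2, 192.5, 170.3]
tool_rot: [0.683, 0.73, -0.001, -0.001]
ft_force: [-16.2, -4.8, 9.6]
grip_width: 19.2
```

>>> move_arm([
  [[1,0,0,0,0,0],[1,0,0,0,0,0],[1,0,0,0,0,0]],
])

```text
clock: 38.58
eef_pos: [429.2, 192.7, 170.3]
tool_rot: [0.683, 0.73, -0.002, -0.0]
ft_force: [-15.6, -14.1, 10.2]
grip_width: 19.1
```

The leaf is against its stop (Fy -14 N at y = 192.7). I'll release and retreat.

>>> move_arm([
  [[0,0,0,0,0,0],[0,0,0,0,0,0],[0,0,0,0,0,0],[0,0,0,0,0,0],[0,0,0,0,0,0]],
], gripper=1)

```text
clock: 39.0
eef_pos: [430.5, 193.9, 170.3]
tool_rot: [0.683, 0.73, -0.0, 0.0]
ft_force: [0.0, 0.0, -1.0]
grip_width: 78.1
```

>>> move_arm([
  [[0,0,-35,0,0,0],[0,0,-70,0,0,0],[0,0,-110,0,0,0],[0,0,-150,0,0,0],[0,0,-150,0,0,0]],
])

```text
clock: 39.42
eef_pos: [431.7, 194.3, 327.8]
tool_rot: [0.683, 0.73, 0.004, 0.003]
ft_force: [0.5, 0.8, 1.3]
grip_width: 85.6
```

>>> move_arm([
  [[-150,-50,0,0,0,0],[-150,-50,0,0,0,0],[-150,-50,0,0,0,0],[-150,-50,0,0,0,0],[-150,-50,0,0,0,0]],
])

```text
clock: 39.83
eef_pos: [389.4, 36.8, 320.6]
tool_rot: [0.685, 0.729, -0.0, 0.001]
ft_force: [-0.2, 0.6, -0.9]
grip_width: 85.5
```

```bash
python3 - <<'E'
from h import *
f=shot("scene"); a=f["pixels"]; cv2.imwrite("pics/s6.png",a[:,:,::-1])
b=cv2.imread("pics/raw_scene0.png")[:,:,::-1]
# leaf hood and grip vs start: same pixels = same angle
d=cv2.absdiff(a,np.ascontiguousarray(b)).max(2)
for nm,(x0,y0,x1,y1) in dict(hood=(280,235,370,300),grip=(333,220,346,240),jar=(155,175,180,212),battery=(165,220,210,255),driver=(203,270,260,322)).items(): print(nm,d[y0:y1,x0:x1].mean().round(1))
print(np.round(monitor.state()["eef_pos"]),monitor.state()["clock"])
E
```

```text
hood 31.2
grip 36.9
jar 3.5
battery 4.6
driver 3.8
[390.  39. 321.] 39.8833
```

View pics/s6.png

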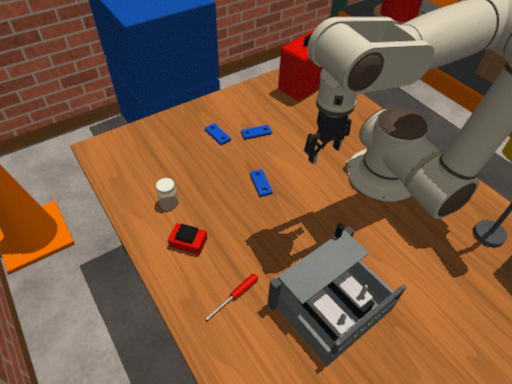

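The picture shows the leaf shut with its hood over the front pins, no bright plates left on the bench, and the jar, battery and screwdriver in place. One numeric check of the grip against the start picture before handing in.

```bash
python3 - <<'E'
from h import *
for n,nm,box in(("scene","raw_scene0",(330,218,352,242)),("side","raw_side0",(216,122,234,145))):
    x0,y0,x1,y1=box
    for a in(cv2.imread(f"pics/{nm}.png")[:,:,::-1],shot(n)["pixels"]):
        m=(a[y0:y1,x0:x1].max(2)<40).astype(np.uint8); k,l,st,c=cv2.connectedComponentsWithStats(m)
        i=1+st[1:,4].argmax(); print(n,(c[i]+[x0,y0]).round(1),st[i])
E
```

```text
scene [338.3 230. ] [ 5  6  8 13 73]
scene [338.8 230.4] [ 5  6  9 14 81]
side [224.2 134.8] [ 7  7  4 12 34]
side [224.1 134.3] [ 7  7  4 12 35]
```

The grip is within half a pixel of where it started in both views, so the leaf is shut.

```bash
python3 -c "
from rig import close_job; print(close_job())"
```

```text
the job is handed in; nothing more can be done
None
```

The job is done and handed in, at about 40 s of the 210 s allowed. I swung the upper leaf open, hung all the bright templates on the bench, and shut the leaf again. There were three templates: two long ones, now on the wide pins, and one short one, now on the narrow pins. I left the three blue look-alikes alone.

- **Templates flat:** pressing down with closed fingers met the tops at 88.0 mm (long stack) and 74.0 mm (short plate), as they should for plates lying flat.
- **Upper leaf shut:** it stopped firmly when closed. Its grip is within about 0.5 px of its starting position in both cameras, and the hood covers the front pins.
- **Bystanders:** the jar, battery and screwdriver show almost no change from the first scene picture. I never touched the lower leaf or the bolt.
- **Disagreements:** the wrist camera read about 2 mm off sideways compared with the fixed cameras; I corrected for this and checked each plate at the pins. My picture comparison for the hood and grip areas gave large differences (31 and 37), which I put down to shadows and the new plates. I relied on the grip position instead.

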